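# Hang a shoe last on the sprung lift hook and send it up

## Task

Pull the lift stand's sprung hook down until it catches and stays down by itself, then hang the shoe last that has a wire bail on the hook by its bail and let go of it. Then slide the safety shutter on the release box fully aside and press the button under it all the way down, so that the hook carries the last up to its top position and it hangs there quietly. Do not shift the other things on the table.

Things in the scene. Friction and masses are not known exactly. Their poses are not given: they have to be found in the camera images.
- stand: Fixed lift stand. Origin: foot of its mast, on the table. Axes: the hook points along -x (towards the robot side), y towards the release box, z up. Base plate 12 mm thick, x -140 to 70, y -50 to 220 mm. Mast 36 x 40 mm, 420 high. Latch housing beside the mast: x -8 to 30, y 46 to 80, z 140 to 190. Release box: x -135 to -35, y 95 to 215, top at z 62.
- drum (a point): Centre of the underside of the spring drum housing that overhangs the hook, 394 mm above the table; housing 150 (x) x 100 (y) x 85 mm (z), axes as the stand's. It leaves no room for a gripper straight above the raised hook: come in from the front (-x) and above, tilted about 40 to 45 degrees.
- hook (a joint): How far the hook is pulled down, m: 0 at the top, end stop 0.108. A spring pulls it up with 8 N at the top, 11.5 N at the bottom; a damper adds 55 N per m/s. Pulled past 0.100 and let go, it comes back to 0.092 and stays latched until the release button is pressed. It then rises with its load at about 0.15 m/s.
- hook_grip (a point): Centre of the black grip block on the hook: 30 (x) x 24 (y) x 40 mm (z), sides flat; a foot flange 46 mm wide (y), its top 24 mm below this point, lets fingers pull down on it. Axes as the stand's. It is 62 mm in front of the mast's axis, 265 mm above the table when the hook is up, and moves straight down with the hook. The carriage begins 31 mm behind it.
- hook_cup (a point): The hook's seat: top of the 8 mm round bar at the lowest point of its dip, 50 mm in front of (-x) and 13 mm below hook_grip: 252 mm above the table when up, 160 mm latched. Axes as the stand's. The nose, 21 mm further in front (-x), stands 24 mm above the seat; the bar's underside is 8 mm below it. The bail goes over the nose from the front and down on the seat.
- last_waist (a point): Where to grip the shoe last with the bail (solid turquoise foot form, loose, 0.38 kg, 163 x 54 x 66 mm, standing on its sole): centre of its waist, 30 mm above the sole, flat sides 54 mm apart for 18 mm either way. x from toe to heel, z up; toe tip 65 mm along -x, heel end 98 mm along +x. It hangs with the heel towards the mast; starts left or right of the stand, toe towards the robot.
- last_bail (a point): Underside of the top of the last's wire bail, where it rests on the hook: 119 mm above the sole, 54 mm behind last_waist along the last's x. The bail is an upright loop of 6 mm wire, its plane across the last; the opening is 53 mm high (down to the last's flat top) and 44 mm wide. Axes as the last's. The last hangs level to within some 10 degrees.
- shutter (a joint): How far the safety shutter is slid aside, m: near 0 it covers the button, 0.050 is its end stop; it slides along the stand's +y and stays where it is left (friction about 1.5 N).
- shutter_fin (a point): Centre of the upright fin on the shutter: 26 (x) x 10 (y) x 26 mm (z), axes as the stand's, its top 107 mm and its foot 81 mm above the table. The shutter's plate under it is 60 (x) x 44 (y) x 4 mm and runs between two rails, 81 mm high, 62 mm apart inside.
- button (a joint): How far the release button is pressed, m: 0 at rest, end stop 0.008, about 4 N at full travel plus some friction; it frees the hook at about 0.006. It also dips by itself while the hook is pulled past the latch.
- button_top (a point): Centre of the release button's top, 74 mm above the table; a round black cap 32 mm across that stands 12 mm out of the release box. Axes as the stand's. The closed shutter passes 3 mm above it. With the shutter fully aside the plate's edge is 28 mm from the button's centre.
- plain_last: A loose shoe last of the same size and material but without a bail; to be left alone. Origin under its middle, x from toe to heel.
- outsole: A loose rubber outsole lying flat in front of the stand, 188 x 68 x 12 mm, x along its length, origin under its middle; to be left alone.
- glue: A standing bottle, 56 mm across and 145 mm high, origin under its middle; to be left alone.
- tape: A cardboard ring of tape lying flat, 94 mm across, 24 mm high, origin under its middle; to be left alone.
- pump: A high-heeled shoe, 192 mm long, 66 mm wide, 112 mm high, origin under its middle, x from toe to heel; to be left alone.
- pencils: A cup 72 mm across and 95 mm high with pens standing in it up to 160 mm, origin under its middle; to be left alone.
There are look-alikes about, which are no part of the job. What is shaped like the part that bears last_waist but blue or pink is not meant.

How it is judged:
By the outcome, as a careful person would: the job done as asked, in the order asked, and still so for the second after the job is handed in, with the robot touching nothing.
It also fails if it takes over 70 s, if anything falls off the work surface, if the arm or the gripper's body presses on something with over 40 N, if the wrist force passes 120 N, or if a joint passes its speed limit or range.

## Robot

A 6-joint arm with a two-finger parallel gripper is mounted at the origin on the work surface. World frame = base frame: x ahead of the robot, y to its left, z up, the work surface at z = 0. Lengths are in m, angles in rad, forces in N, time in s.
With the tool pointing down it reaches from about 0.3 to 0.825 m from the base axis. Payload 5.4 kg.
Tool frame: the origin (TCP) lies at the very end of the fingers, on their centre line; the grasp point (between the pads) lies 19 mm behind it; z points along the fingers, x is the direction in which the jaws open and shut, and the axes are right-handed (so a half turn about z gives the same grasp; the last joint's range is limited). The gripper opens to 92 mm and grips with 3 to 60 N. Pads are 20 mm wide; open, the fingers measure 128 mm over their backs; the gripper's body (75 mm by 189 mm) begins 69 mm behind the grasp point.
Start: joints at [-1.432, 0.158, 1.597, -0, 1.386, -0.21], TCP at [0.196, -0.54, 0.183] pointing down, gripper open.
Joint ranges: [-2.91, 2.91], [-0.94, 2.29], [0.18, 2.7], [-1.29, 4.43], [0.17, 2.64], [-3, 3]. Speed limits (rad/s): [2.57, 2.57, 3.14, 3.14, 3.14, 3.14].

## Interface

Orientations are given as a 3x3 rotation matrix whose columns are the frame's x, y, z axes.
In Python, from bench import r gives the robot as it stands.
- The arm moves only by the tool play_rows, never from a script. Its arguments are lists of equal length, an entry for each row: "offset": the shift along the tool's x, y, z as a fraction of full scale, a list of three; "dr": the turn, a rotation vector about the tool's x, y, z as a fraction of full scale, a list of three; "hand": the closure, from 0 (fully open) to 1 (shut). In form: {"offset": [[x, y, z], ...], "dr": [[rx, ry, rz], ...], "hand": [hand, ...]}. A call has 1 to 5 rows; each row shifts and turns the commanded pose from where the row before left it, along the tool's axes as they then stand; what a row does not reach is not made up. Full scale, the value 1, is 50 mm for a shift and 180 degrees for a turn. A row lasts 1/12 s, in which the tool goes at most 41.7 mm and 7.16 degrees, less where a joint would pass 70% of its speed; a pose out of reach is approached as far as the arm can. A call with a number of a shift or a turn outside -1 to 1 is refused whole. A call with a gripper value outside its range is refused whole. The fingers move at their own pace and stop on an object; the grip force is fixed at half the most. Time passes only in rows, so rows that do not move let the fingers close. It gives the time, the measured TCP pose, the force and the opening at its end, in the units of the state.
- r.read_state(): the state, without advancing time (a new reading comes with each control period).
- r.snapshot(name): name is "side" or "top" or "wrist"; returns a dict with "frame" (420x560x3 uint8, red, green, blue), "z_map" (420x560 float32, m along the optical axis (not along the pixel's ray), 0 where there is no reading), "mtx" (3x3 intrinsics, pixels), "R" (3x3) and "t" (3): a world point X has camera coordinates R X + t. Camera axes: x right, y down, z forward; pixel columns grow to the right and rows downward; lengths in m; the calibration is good to about 2 mm. The wrist camera is an equidistant fisheye: a pixel r from the principal point sees the ray r / f radians off the axis. A picture is of the moment at which its call begins.
- r.close_job(): hands the job in, once; it reports no verdict.
Trained networks look in the newest picture that a camera, given by its name, has taken for a name from the list of things; names that differ only in an ending like _2 or _b are one class to them, and where a whole thing is asked for, a point or a joint stands for the part that bears it (a point fixed in the world has none). Each returns a list of dicts, best first, with "conf" (0 to 1); they miss things now and then, are a little off and sometimes report something else, mostly with a low value. They report only what shows in the picture. A call takes as long as a camera call. They do not tell look-alikes from the thing itself.
- r.spot_in(camera, label): "at" ([x, y, z] in m, in world coordinates, good to about 4 mm: the middle of the surface that is visible of it).
- r.pinpoint(camera, label): "at" ([x, y, z] in m, in world coordinates, good to about 4 mm: a listed point, or the origin of a listed thing).
The state is a dict: "clock": time; "q": joint angles; "qd": joint speeds; "tau": joint torques, N m; "tcp_pos": TCP position; "eef_rot": TCP orientation; "contact_force": force on the tool from outside, world axes, zero at the start; "wrist_torque": the same for the moment, N m; "finger_gap": opening from 0.0 (shut) to 1.0 (fully open).
Only numpy, scipy, OpenCV 4.12 (cv2) and the standard library are available. Lean on these libraries where they do the work, as an engineer would, in place of code of your own. Each camera call takes 0.05 s, during which the arm holds its last target. There are 200 camera calls.

## Working session

There is one attempt and no reset: what is moved stays moved. The work goes in short steps, Python scripts to look and compute and a tool call to move; the robot and the scene stay as the last step left them, time stands still between calls to the robot, and variables do not carry over. Pictures are saved under pics/ and viewed, about 8 in all and at most 12, crops included, and the job is handed in when it is done.

Besides the shell and the picture viewer there is one more tool, called after "Emit:" by a JSON object that holds its "api" and its "payload", one argument or row to a line. play_rows: Moves the arm, as the interface text tells. Shift numbers are shares of 50 mm and turn numbers shares of 180 degrees, none past 1 either way. Its arguments: {"type":"object","properties":{"offset":{"type":"array","items":{"type":"array","items":{"type":"number","minimum":-1,"maximum":1}}},"dr":{"type":"array","items":{"type":"array","items":{"type":"number","minimum":-1,"maximum":1}}},"hand":{"type":"array","items":{"type":"number"}}},"required":["offset","dr","hand"]}

```bash
mkdir -p pics; ls
python3 - <<'E'
from bench import r
import cv2,numpy as np
s=r.read_state();print(s['clock'],s['tcp_pos'],s['eef_rot'])
for c in ("side","top"):
    d=r.snapshot(c);cv2.imwrite(f"pics/{c}0.png",d["frame"][:,:,::-1])
    for l in ("stand","drum","hook_grip","hook_cup","last_waist","last_bail","shutter_fin","button_top","plain_last","outsole","glue","tape","pump","pencils"):
        print(c,l,[(np.round(x["at"],3).tolist(),round(x["conf"],2)) for x in r.pinpoint(c,l)[:3]])
E
```

```text
pics
0.0 [ 0.1963897  -0.53967694  0.1818064 ] [[ 3.41773318e-01 -9.39782379e-01 -2.80681665e-04]
 [-9.39780534e-01 -3.41773214e-01  1.90198997e-03]
 [-1.88338613e-03 -3.86270256e-04 -9.99998152e-01]]
side stand [([0.681, -0.038, 0.0], 0.68)]
side drum [([0.653, -0.038, 0.395], 0.72)]
side hook_grip [([0.62, -0.04, 0.263], 0.89)]
side hook_cup []
side last_waist [([0.413, -0.287, 0.029], 0.98), ([0.467, -0.65, 0.029], 0.8), ([0.21, -0.301, 0.031], 0.59)]
side last_bail [([0.466, -0.3, 0.12], 0.95), ([0.336, -0.436, 0.118], 0.86), ([0.227, -0.349, 0.118], 0.58)]
side shutter_fin [([0.601, 0.092, 0.098], 0.62)]
side button_top []
side plain_last [([0.389, 0.244, 0.001], 0.7)]
side outsole [([0.604, -0.412, -0.003], 0.32)]
side glue [([0.604, -0.41, -0.003], 0.58), ([0.704, -0.2, 0.0], 0.56)]
side tape []
side pump [([0.602, -0.413, -0.002], 0.78)]
side pencils [([0.412, -0.283, 0.032], 0.61), ([0.664, 0.385, 0.0], 0.55)]
top stand [([0.681, -0.036, 0.002], 0.71)]
top drum []
top hook_grip [([0.62, -0.036, 0.268], 0.71), ([0.597, 0.097, 0.099], 0.56)]
top hook_cup []
top last_waist [([0.461, -0.646, 0.032], 0.96), ([0.383, -0.456, 0.027], 0.9), ([0.213, -0.3, 0.03], 0.78)]
top last_bail [([0.221, -0.345, 0.121], 0.9), ([0.45, -0.594, 0.118], 0.87), ([0.466, -0.296, 0.12], 0.86)]
top shutter_fin [([0.598, 0.098, 0.098], 0.79)]
top button_top [([0.462, -0.297, 0.118], 0.4), ([0.569, -0.037, 0.247], 0.32)]
top plain_last [([0.39, 0.237, -0.003], 0.81)]
top outsole [([0.388, 0.018, -0.0], 0.62)]
top glue [([0.707, -0.2, -0.0], 0.9)]
top tape [([0.52, 0.403, 0.002], 0.61)]
top pump [([0.604, -0.413, -0.001], 0.81)]
top pencils [([0.657, 0.386, -0.001], 0.94)]
```

View pics/side0.png

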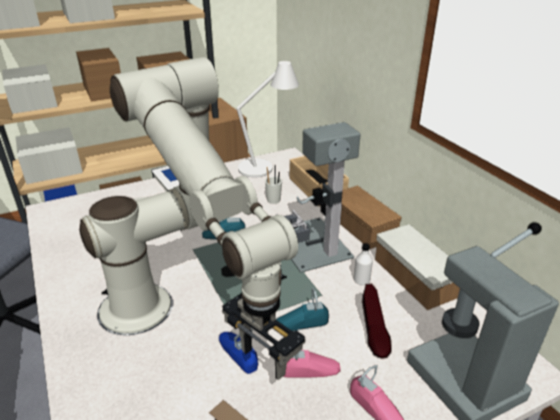

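View pics/top0.png

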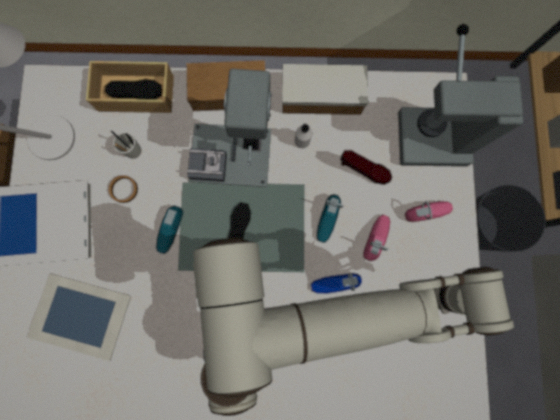

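The side view shows the turquoise last with the bail at about (305,315) and the stand at (330,190). In the top view the last is at (328,217) and the plain one at (170,228). The pink and blue ones are decoys. Next I'll refine the measurements from the depth maps.

```bash
cat > h.py <<'E'
from bench import r
import numpy as np,cv2
def cloud(c):
    d=r.snapshot(c);z=d["z_map"];K=d["mtx"];v,u=np.indices(z.shape)
    P=np.stack([(u-K[0,2])/K[0,0]*z,(v-K[1,2])/K[1,1]*z,z],-1)
    return d,(P-d["t"])@d["R"],z>0
def box(P,a,b): return np.all((P>a)&(P<b),-1)
def rect(p):
    (c,s,a)=cv2.minAreaRect((p[:,:2]*1000).astype(np.float32)); return np.round(c,1),np.round(s,1),round(a,1)
def pose_moves(R,p):
    "offset/rotvec from present pose, tool axes"
    s=r.read_state();R0=np.array(s['eef_rot']);
    from scipy.spatial.transform import Rotation as Q
    print("offs mm",np.round(R0.T@(np.array(p)-s['tcp_pos'])*1000,1),"rot deg",np.round(np.degrees(Q.from_matrix(R0.T@R).as_rotvec()),2))
E
python3 - <<'E'
from h import *
for c in("top","side"):
    d,P,ok=cloud(c);hsv=cv2.cvtColor(d["frame"],cv2.COLOR_RGB2HSV)
    m=ok&box(P,[.3,-.42,.01],[.56,-.2,.09])&(hsv[...,0]>80)&(hsv[...,0]<105)&(hsv[...,1]>110)
    p=P[m];print(c,"last",len(p),rect(p),p.min(0).round(3),p.max(0).round(3))
    for n,a,b in(("boxtop",[.5,.02,.055],[.68,.21,.068]),("fin",[.55,.05,.09],[.65,.2,.115]),("drumtop",[.5,-.15,.46],[.8,.1,.5]),
      ("plate",[.5,-.15,.006],[.8,.25,.018]),("grip",[.60,-.06,.25],[.64,-.01,.30]),("bail",[.43,-.35,.1],[.5,-.24,.14]),("hook",[.52,-.08,.23],[.6,0,.3])):
        p=P[ok&box(P,a,b)]
        if len(p)>4: print(c,n,len(p),*rect(p),"mean",p.mean(0).round(3),p.min(0).round(3),p.max(0).round(3))
for c in("top","side"):
    for l in("last_waist","last_bail","shutter_fin","hook_grip"):
        print(c,l,[(np.round(x["at"],3).tolist(),round(x["conf"],2)) for x in r.pinpoint(c,l)[:5]])
E
```

```text
top last 398 (array([ 427.6, -285.3]), array([ 44.9, 149.8]), 74.9) [ 0.356 -0.314  0.013] [ 0.499 -0.253  0.071]
top boxtop 634 [602.3 121.5] [120.9 101.4] 86.5 mean [0.599 0.127 0.062] [0.551 0.059 0.055] [0.654 0.184 0.068]
top fin 34 [601.6  97.6] [ 9.5 26.6] 84.5 mean [0.601 0.097 0.104] [0.588 0.092 0.091] [0.615 0.102 0.115]
top drumtop 2616 [653.7 -36.6] [108.4 149.3] 87.0 mean [ 0.65  -0.037  0.478] [ 0.577 -0.092  0.46 ] [0.73  0.018 0.485]
top plate 2760 [647.5  49.9] [397.4 297.5] 89.4 mean [0.639 0.035 0.012] [ 0.5   -0.149  0.006] [0.797 0.249 0.018]
top grip 73 [609.9 -35.1] [22.7 16.2] 85.6 mean [ 0.608 -0.035  0.277] [ 0.602 -0.047  0.251] [ 0.618 -0.023  0.289]
top bail 37 [ 465.9 -297.9] [55.6  5.9] 72.0 mean [ 0.466 -0.297  0.117] [ 0.456 -0.324  0.102] [ 0.475 -0.271  0.127]
top hook 54 [574.5 -34.2] [20.1 61.5] 70.0 mean [ 0.575 -0.033  0.258] [ 0.543 -0.054  0.241] [ 0.6   -0.028  0.279]
side last 768 (array([ 427.6, -298.6]), array([ 44. , 147.4]), 74.3) [ 0.36  -0.332  0.011] [ 0.501 -0.26   0.069]
side boxtop 115 [622.9 117.8] [127.5  56.1] 85.4 mean [0.617 
[... 897 characters left out ...]
9], 0.98), ([0.45, -0.59, 0.117], 0.84), ([0.335, -0.438, 0.122], 0.77), ([0.465, -0.296, 0.118], 0.58), ([0.411, -0.282, 0.036], 0.55)]
top shutter_fin [([0.598, 0.098, 0.098], 0.66), ([0.604, -0.412, -0.005], 0.31), ([0.658, 0.385, 0.004], 0.16)]
top hook_grip [([0.621, -0.032, 0.265], 0.53)]
side last_waist [([0.469, -0.65, 0.027], 0.85), ([0.386, -0.457, 0.024], 0.83), ([0.416, -0.284, 0.029], 0.73), ([0.211, -0.3, 0.03], 0.71), ([0.662, 0.386, 0.0], 0.26)]
side last_bail [([0.466, -0.3, 0.119], 0.97), ([0.226, -0.354, 0.12], 0.85), ([0.335, -0.437, 0.119], 0.7), ([0.449, -0.597, 0.12], 0.58)]
side shutter_fin [([0.599, 0.097, 0.097], 0.4)]
side hook_grip [([0.618, -0.039, 0.264], 0.77)]
```

```bash
cat >> h.py <<'E'
from scipy.spatial.transform import Rotation as Q
def Rt(yaw,tilt,spin=0):
    "tool pose: fingers lean so they point ahead (+x') and down by tilt from vertical; tool x = -y'"
    a,t=np.radians([yaw,tilt]);zx=np.array([np.cos(a),np.sin(a),0])
    z=np.sin(t)*zx-np.cos(t)*np.array([0,0,1]);x=np.array([np.sin(a),-np.cos(a),0])
    return np.stack([x,np.cross(z,x),z],1)@Q.from_rotvec([0,0,np.radians(spin)]).as_matrix()
def rows(R,grasp,n,back=0,tcp=False,frm=None):
    "constant row taking the present pose to the target in n rows"
    s=r.read_state();R0,p0=(np.array(s['eef_rot']),np.array(s['tcp_pos'])) if frm is None else frm
    p1=np.array(grasp)+R[:,2]*((0 if tcp else .019)-back)
    w=Q.from_matrix(R0.T@R).as_rotvec()/n;Rs=Q.from_rotvec(w).as_matrix()
    S=sum(np.linalg.matrix_power(Rs,k) for k in range(n));d=np.linalg.solve(S,R0.T@(p1-p0))
    p,Rk=p0,R0;path=[]
    for k in range(n): p=p+Rk@d;Rk=Rk@Rs;path.append(p)
    print("n",n,"offset",np.round(d/.05,4),"dr",np.round(np.degrees(w)/180,5),"mm/row",round(np.linalg.norm(d)*1000,1),"deg/row",round(np.degrees(np.linalg.norm(w)),2))
    print(" path",np.round(path[::max(1,n//5)],3).tolist(),"end",np.round(p1,4)); return R,p1
E
python3 - <<'E'
from h import *
f=rows(Rt(-3,43),[.619,-.035,.265],20,back=.09)
rows(f[0],[.619,-.035,.265],4,frm=f)
E
```

```text
n 20 offset [-0.4381 -0.4859  0.0222] dr [0.01178 0.00239 0.00608] mm/row 32.7 deg/row 2.42
 path [[0.212, -0.511, 0.182], [0.279, -0.399, 0.185], [0.352, -0.292, 0.201], [0.431, -0.192, 0.231], [0.511, -0.098, 0.275]] end [ 0.5706 -0.0325  0.3169]
n 4 offset [-0.   -0.    0.45] dr [0. 0. 0.] mm/row 22.5 deg/row 0.0
 path [[0.586, -0.033, 0.3], [0.601, -0.034, 0.284], [0.617, -0.035, 0.268], [0.632, -0.036, 0.251]] end [ 0.6319 -0.0357  0.2511]
```

Emit:
{"api": "play_rows", "payload": {
  "offset": [
    [-0.438, -0.486, 0.022],
    [-0.438, -0.486, 0.022],
    [-0.438, -0.486, 0.022],
    [-0.438, -0.486, 0.022],
    [-0.438, -0.486, 0.022]
  ],
  "dr": [
    [0.0118, 0.0024, 0.0061],
    [0.0118, 0.0024, 0.0061],
    [0.0118, 0.0024, 0.0061],
    [0.0118, 0.0024, 0.0061],
    [0.0118, 0.0024, 0.0061]
  ],
  "hand": [0, 0, 0, 0, 0]
}}

```text
clock: 2.42
tcp_pos: [0.2793, -0.3977, 0.1848]
eef_rot: [[0.246, -0.951, 0.189], [-0.969, -0.247, 0.019], [0.028, -0.188, -0.982]]
contact_force: [0.2, 0.2, 0.3]
finger_gap: 1.0
```

Emit:
{"api": "play_rows", "payload": {
  "offset": [
    [-0.438, -0.486, 0.022],
    [-0.438, -0.486, 0.022],
    [-0.438, -0.486, 0.022],
    [-0.438, -0.486, 0.022],
    [-0.438, -0.486, 0.022]
  ],
  "dr": [
    [0.0118, 0.0024, 0.0061],
    [0.0118, 0.0024, 0.0061],
    [0.0118, 0.0024, 0.0061],
    [0.0118, 0.0024, 0.0061],
    [0.0118, 0.0024, 0.0061]
  ],
  "hand": [0, 0, 0, 0, 0]
}}

```text
clock: 2.83
tcp_pos: [0.3723, -0.2652, 0.2076]
eef_rot: [[0.145, -0.918, 0.37], [-0.989, -0.149, 0.019], [0.038, -0.369, -0.929]]
contact_force: [-0.2, -0.5, -0.2]
finger_gap: 1.002
```

Emit:
{"api": "play_rows", "payload": {
  "offset": [
    [-0.438, -0.486, 0.022],
    [-0.438, -0.486, 0.022],
    [-0.438, -0.486, 0.022],
    [-0.438, -0.486, 0.022],
    [-0.438, -0.486, 0.022]
  ],
  "dr": [
    [0.0118, 0.0024, 0.0061],
    [0.0118, 0.0024, 0.0061],
    [0.0118, 0.0024, 0.0061],
    [0.0118, 0.0024, 0.0061],
    [0.0118, 0.0024, 0.0061]
  ],
  "hand": [0, 0, 0, 0, 0]
}}

```text
clock: 3.25
tcp_pos: [0.4714, -0.1429, 0.252]
eef_rot: [[0.044, -0.842, 0.538], [-0.999, -0.052, -0.0], [0.028, -0.537, -0.843]]
contact_force: [-0.1, -0.4, -0.5]
finger_gap: 0.999
```

Emit:
{"api": "play_rows", "payload": {
  "offset": [
    [-0.438, -0.486, 0.022],
    [-0.438, -0.486, 0.022],
    [-0.438, -0.486, 0.022],
    [-0.438, -0.486, 0.022],
    [-0.438, -0.486, 0.022]
  ],
  "dr": [
    [0.0118, 0.0024, 0.0061],
    [0.0118, 0.0024, 0.0061],
    [0.0118, 0.0024, 0.0061],
    [0.0118, 0.0024, 0.0061],
    [0.0118, 0.0024, 0.0061]
  ],
  "hand": [0.3, 0.3, 0.3, 0.3, 0.3]
}}

```text
clock: 3.67
tcp_pos: [0.5714, -0.0313, 0.3184]
eef_rot: [[-0.054, -0.728, 0.684], [-0.999, 0.04, -0.036], [-0.001, -0.685, -0.729]]
contact_force: [0.6, 0.1, 0.3]
finger_gap: 0.701
```

Run:
```python
from h import *
print(r.read_state())
rows(Rt(-3,43),[.619,-.035,.265],4)
d=r.snapshot("wrist");cv2.imwrite("pics/w1.png",d["frame"][:,:,::-1])
for c in("wrist","side"):
    if c=="side":r.snapshot(c)
    for l in("hook_grip","hook_cup"):
        print(c,l,[(np.round(x["at"],3).tolist(),round(x["conf"],2)) for x in r.pinpoint(c,l)[:3]])
```

```text
{'clock': 3.6667, 'q': array([-0.42802323, -0.58209847,  2.14554735,  0.32959118,  0.88686376,
        1.08000863]), 'qd': array([ 1.03907415,  0.32456699, -0.33330063, -0.57193251, -0.78316067,
        1.34007582]), 'tau': array([ -4.74622339, -16.17325723, -34.8624444 ,   1.80065308,
        -1.4367675 ,  -1.45249017]), 'tcp_pos': array([ 0.57144157, -0.03133675,  0.31840493]), 'eef_rot': array([[-5.40040333e-02, -7.27612250e-01,  6.83859619e-01],
       [-9.98540221e-01,  4.00340894e-02, -3.62587655e-02],
       [-9.95375205e-04, -6.84819455e-01, -7.28712099e-01]]), 'contact_force': array([0.56665214, 0.08336523, 0.33180585]), 'wrist_torque': array([ 0.01342025,  0.34382826, -0.00278138]), 'finger_gap': 0.7011688211385037}
n 4 offset [0.0057 0.0088 0.4529] dr [-3.1e-04 -3.0e-05 -1.5e-04] mm/row 22.6 deg/row 0.06
 path [[0.587, -0.032, 0.302], [0.602, -0.034, 0.285], [0.617, -0.035, 0.268], [0.632, -0.036, 0.251]] end [ 0.6319 -0.0357  0.2511]
wrist hook_grip [([0.618, -0.033, 0.261], 0.66)]
wrist hook_cup [([0.566, -0.034, 0.256], 0.65)]
side hook_grip [([0.62, -0.037, 0.264], 0.56)]
side hook_cup [([0.571, -0.037, 0.255], 0.62)]
```

Emit:
{"api": "play_rows", "payload": {
  "offset": [
    [0, 0, 0.3],
    [0, 0, 0.5],
    [0, 0, 0.5],
    [0, 0, 0.4],
    [0, 0, 0.1]
  ],
  "dr": [
    [0, 0, 0],
    [0, 0, 0],
    [0, 0, 0],
    [0, 0, 0],
    [0, 0, 0]
  ],
  "hand": [0.3, 0.3, 0.3, 0.3, 0.3]
}}

```text
clock: 4.38
tcp_pos: [0.6311, -0.0375, 0.247]
eef_rot: [[-0.056, -0.734, 0.677], [-0.998, 0.043, -0.036], [-0.002, -0.678, -0.735]]
contact_force: [-0.9, -1.0, -0.9]
finger_gap: 0.7
```

Emit:
{"api": "play_rows", "payload": {
  "offset": [
    [0, 0, 0],
    [0, 0, 0],
    [0, 0, 0],
    [0, 0, 0],
    [0, 0, 0]
  ],
  "dr": [
    [0, 0, 0],
    [0, 0, 0],
    [0, 0, 0],
    [0, 0, 0],
    [0, 0, 0]
  ],
  "hand": [0.5, 0.7, 1, 1, 1]
}}

```text
clock: 4.8
tcp_pos: [0.6323, -0.0364, 0.2532]
eef_rot: [[-0.054, -0.728, 0.683], [-0.999, 0.039, -0.037], [0.0, -0.684, -0.729]]
contact_force: [-0.0, 0.8, -0.3]
finger_gap: 0.357
```

Run:
```python
from h import *
s=r.read_state();print(s['clock'],s['tcp_pos'],s['contact_force'],s['finger_gap'])
R=np.array(s['eef_rot']);print("down 10mm in tool frac",np.round(R.T@[0,0,-.01]/.05,4), "grasp",s['tcp_pos']-.019*R[:,2])
rows(R,s['tcp_pos']+np.array([0,0,-.095]),10,tcp=True)
d=r.snapshot("wrist");cv2.imwrite("pics/w2.png",d["frame"][:,:,::-1])
```

```text
4.8 [ 0.63227265 -0.03638947  0.25315495] [-0.02161348  0.80912649 -0.26657699] 0.35670753735904537
down 10mm in tool frac [-1.000e-04  1.369e-01  1.458e-01] grasp [ 0.61928916 -0.03568632  0.267009  ]
n 10 offset [-1.000e-04  1.300e-01  1.385e-01] dr [0. 0. 0.] mm/row 9.5 deg/row 0.0
 path [[0.632, -0.036, 0.244], [0.632, -0.036, 0.225], [0.632, -0.036, 0.206], [0.632, -0.036, 0.187], [0.632, -0.036, 0.168]] end [ 0.6323 -0.0364  0.1582]
```

Emit:
{"api": "play_rows", "payload": {
  "offset": [
    [0, 0, 0],
    [0, 0, 0],
    [0, 0, 0],
    [0, 0, 0],
    [0, 0, 0]
  ],
  "dr": [
    [0, 0, 0],
    [0, 0, 0],
    [0, 0, 0],
    [0, 0, 0],
    [0, 0, 0]
  ],
  "hand": [1, 1, 1, 1, 1]
}}

```text
clock: 5.27
tcp_pos: [0.6323, -0.0363, 0.2525]
eef_rot: [[-0.053, -0.729, 0.682], [-0.999, 0.039, -0.037], [0.0, -0.683, -0.73]]
contact_force: [-7.0, -1.3, 4.4]
finger_gap: 0.259
```

Emit:
{"api": "play_rows", "payload": {
  "offset": [
    [0, 0.13, 0.1385],
    [0, 0.13, 0.1385],
    [0, 0.13, 0.1385],
    [0, 0.13, 0.1385],
    [0, 0.13, 0.1385]
  ],
  "dr": [
    [0, 0, 0],
    [0, 0, 0],
    [0, 0, 0],
    [0, 0, 0],
    [0, 0, 0]
  ],
  "hand": [1, 1, 1, 1, 1]
}}

```text
clock: 5.68
tcp_pos: [0.6324, -0.0364, 0.206]
eef_rot: [[-0.053, -0.728, 0.683], [-0.999, 0.037, -0.037], [0.001, -0.684, -0.729]]
contact_force: [-20.0, -0.3, 14.1]
finger_gap: 0.256
```

Emit:
{"api": "play_rows", "payload": {
  "offset": [
    [0, 0.13, 0.1385],
    [0, 0.13, 0.1385],
    [0, 0.13, 0.1385],
    [0, 0.13, 0.1385],
    [0, 0.1, 0.105]
  ],
  "dr": [
    [0, 0, 0],
    [0, 0, 0],
    [0, 0, 0],
    [0, 0, 0],
    [0, 0, 0]
  ],
  "hand": [1, 1, 1, 1, 1]
}}

```text
clock: 6.1
tcp_pos: [0.633, -0.0365, 0.1616]
eef_rot: [[-0.053, -0.727, 0.685], [-0.999, 0.038, -0.037], [0.001, -0.686, -0.728]]
contact_force: [-15.8, 0.0, 14.7]
finger_gap: 0.259
```

Run:
```python
from h import *
s=r.read_state();print(s['clock'],s['tcp_pos'],s['contact_force'],s['finger_gap'])
for c in("wrist","side"):
    d=r.snapshot(c);cv2.imwrite(f"pics/{c}3.png",d["frame"][:,:,::-1])
    for l in("hook_grip","hook_cup"):
        print(c,l,[(np.round(x["at"],3).tolist(),round(x["conf"],2)) for x in r.pinpoint(c,l)[:3]])
```

```text
6.1 [ 0.63301237 -0.03645658  0.16155673] [-15.758359     0.04945756  14.71540399] 0.2586659282787288
wrist hook_grip [([0.615, -0.034, 0.172], 0.84)]
wrist hook_cup [([0.566, -0.036, 0.165], 0.59)]
side hook_grip [([0.622, -0.036, 0.172], 0.76)]
side hook_cup [([0.572, -0.039, 0.165], 0.71)]
```

Emit:
{"api": "play_rows", "payload": {
  "offset": [
    [0, 0.055, 0.058],
    [0, 0.055, 0.058],
    [0, 0.055, 0.058],
    [0, 0.0, 0.0],
    [0, 0.0, 0.0]
  ],
  "dr": [
    [0, 0, 0],
    [0, 0, 0],
    [0, 0, 0],
    [0, 0, 0],
    [0, 0, 0]
  ],
  "hand": [1, 1, 1, 1, 1]
}}

```text
clock: 6.82
tcp_pos: [0.6329, -0.0364, 0.1488]
eef_rot: [[-0.054, -0.727, 0.684], [-0.999, 0.039, -0.037], [0.0, -0.685, -0.728]]
contact_force: [-8.0, -0.6, 10.3]
finger_gap: 0.26
```

Emit:
{"api": "play_rows", "payload": {
  "offset": [
    [0, 0.014, 0.015],
    [0, 0.014, 0.015],
    [0, 0.014, 0.015],
    [0, 0.0, 0.0],
    [0, 0.0, 0.0]
  ],
  "dr": [
    [0, 0, 0],
    [0, 0, 0],
    [0, 0, 0],
    [0, 0, 0],
    [0, 0, 0]
  ],
  "hand": [1, 1, 1, 1, 1]
}}

```text
clock: 7.23
tcp_pos: [0.6329, -0.0364, 0.1459]
eef_rot: [[-0.054, -0.727, 0.684], [-0.999, 0.039, -0.037], [0.001, -0.685, -0.728]]
contact_force: [-7.8, 0.7, 10.7]
finger_gap: 0.258
```

Emit:
{"api": "play_rows", "payload": {
  "offset": [
    [0, 0.014, 0.015],
    [0, 0.014, 0.015],
    [0, 0, 0],
    [0, 0.0, 0.0],
    [0, 0.0, 0.0]
  ],
  "dr": [
    [0, 0, 0],
    [0, 0, 0],
    [0, 0, 0],
    [0, 0, 0],
    [0, 0, 0]
  ],
  "hand": [1, 1, 1, 1, 1]
}}

```text
clock: 7.65
tcp_pos: [0.6329, -0.0364, 0.1438]
eef_rot: [[-0.054, -0.727, 0.684], [-0.999, 0.039, -0.037], [0.001, -0.685, -0.728]]
contact_force: [-8.0, -0.4, 10.8]
finger_gap: 0.256
```

Emit:
{"api": "play_rows", "payload": {
  "offset": [
    [0, 0, 0],
    [0, 0, 0],
    [0, 0, 0],
    [0, 0.0, 0.0],
    [0, 0.0, 0.0]
  ],
  "dr": [
    [0, 0, 0],
    [0, 0, 0],
    [0, 0, 0],
    [0, 0, 0],
    [0, 0, 0]
  ],
  "hand": [0.6, 0.5, 0.4, 0.4, 0.4]
}}

```text
clock: 8.07
tcp_pos: [0.6315, -0.0358, 0.1411]
eef_rot: [[-0.053, -0.73, 0.681], [-0.999, 0.04, -0.036], [-0.001, -0.682, -0.731]]
contact_force: [-0.1, 0.9, -0.3]
finger_gap: 0.588
```

Run:
```python
from h import *
s=r.read_state();print(s['clock'],s['tcp_pos'],s['contact_force'],s['finger_gap'])
for c in("wrist","side"):
    d=r.snapshot(c);cv2.imwrite(f"pics/{c}4.png",d["frame"][:,:,::-1])
    for l in("hook_grip","hook_cup"):
        print(c,l,[(np.round(x["at"],3).tolist(),round(x["conf"],2)) for x in r.pinpoint(c,l)[:3]])
```

```text
8.0667 [ 0.63146707 -0.03584458  0.14113674] [-0.08368762  0.94542959 -0.28259414] 0.5875516735425363
wrist hook_grip [([0.614, -0.033, 0.167], 0.78)]
wrist hook_cup [([0.568, -0.034, 0.162], 0.65)]
side hook_grip [([0.618, -0.034, 0.173], 0.74)]
side hook_cup [([0.571, -0.036, 0.162], 0.7)]
```

Emit:
{"api": "play_rows", "payload": {
  "offset": [
    [0, 0, -0.3],
    [0, 0, -0.5],
    [0, 0, -0.6],
    [0, 0, -0.6],
    [0, 0, -0.6]
  ],
  "dr": [
    [0, 0, 0],
    [0, 0, 0],
    [0, 0, 0],
    [0, 0, 0],
    [0, 0, 0]
  ],
  "hand": [0.3, 0.2, 0.2, 0.1, 0.1]
}}

```text
clock: 8.78
tcp_pos: [0.542, -0.031, 0.2373]
eef_rot: [[-0.053, -0.73, 0.681], [-0.999, 0.039, -0.036], [-0.0, -0.682, -0.731]]
contact_force: [0.8, -0.3, 0.2]
finger_gap: 0.894
```

Run:
```python
from h import *
s=r.read_state();print(s['clock'],s['tcp_pos'],s['finger_gap'])
for c in ("side","top"):
    d=r.snapshot(c)
    for l in("hook_grip","last_waist","last_bail"):
        print(c,l,[(np.round(x["at"],3).tolist(),round(x["conf"],2)) for x in r.pinpoint(c,l)[:4]])
f=rows(Rt(-15.5,30),[.4135,-.2836,.030],10,back=.11)
rows(f[0],[.4135,-.2836,.030],5,frm=f)
```

```text
8.7833 [ 0.54202986 -0.03101286  0.23726906] 0.8944760213146987
side hook_grip [([0.616, -0.037, 0.168], 0.89)]
side last_waist [([0.468, -0.645, 0.027], 0.89), ([0.414, -0.285, 0.027], 0.88), ([0.215, -0.3, 0.032], 0.8), ([0.388, -0.461, 0.025], 0.64)]
side last_bail [([0.469, -0.299, 0.12], 0.88), ([0.335, -0.437, 0.116], 0.84), ([0.226, -0.352, 0.12], 0.79), ([0.45, -0.591, 0.118], 0.73)]
top hook_grip [([0.62, -0.036, 0.176], 0.7)]
top last_waist [([0.384, -0.458, 0.032], 0.96), ([0.212, -0.3, 0.033], 0.95), ([0.413, -0.282, 0.032], 0.76), ([0.46, -0.65, 0.031], 0.62)]
top last_bail [([0.45, -0.593, 0.116], 0.88), ([0.465, -0.298, 0.119], 0.87), ([0.335, -0.439, 0.126], 0.75), ([0.22, -0.345, 0.119], 0.59)]
n 10 offset [0.531  0.3661 0.035 ] dr [-0.00709  0.00417  0.00553] mm/row 32.3 deg/row 1.79
 path [[0.529, -0.057, 0.22], [0.499, -0.107, 0.194], [0.466, -0.156, 0.168], [0.43, -0.204, 0.143], [0.39, -0.249, 0.12]] end [ 0.3697 -0.2714  0.1088]
n 5 offset [-0.    0.    0.44] dr [0. 0. 0.] mm/row 22.0 deg/row 0.0
 path [[0.38, -0.274, 0.09], [0.391, -0.277, 0.071], [0.401, -0.28, 0.052], [0.412, -0.283, 0.033], [0.423, -0.286, 0.014]] end [ 0.4227 -0.2861  0.0135]
```

Emit:
{"api": "play_rows", "payload": {
  "offset": [
    [0.531, 0.366, 0.035],
    [0.531, 0.366, 0.035],
    [0.531, 0.366, 0.035],
    [0.531, 0.366, 0.035],
    [0.531, 0.366, 0.035]
  ],
  "dr": [
    [-0.0071, 0.0042, 0.0055],
    [-0.0071, 0.0042, 0.0055],
    [-0.0071, 0.0042, 0.0055],
    [-0.0071, 0.0042, 0.0055],
    [-0.0071, 0.0042, 0.0055]
  ],
  "hand": [0.1, 0.1, 0.1, 0.1, 0.1]
}}

```text
clock: 9.6
tcp_pos: [0.4659, -0.1573, 0.1681]
eef_rot: [[-0.162, -0.793, 0.588], [-0.987, 0.134, -0.09], [-0.007, -0.594, -0.804]]
contact_force: [1.1, -0.8, 0.2]
finger_gap: 0.899
```

Emit:
{"api": "play_rows", "payload": {
  "offset": [
    [0.531, 0.366, 0.035],
    [0.531, 0.366, 0.035],
    [0.531, 0.366, 0.035],
    [0.531, 0.366, 0.035],
    [0.531, 0.366, 0.035]
  ],
  "dr": [
    [-0.0071, 0.0042, 0.0055],
    [-0.0071, 0.0042, 0.0055],
    [-0.0071, 0.0042, 0.0055],
    [-0.0071, 0.0042, 0.0055],
    [-0.0071, 0.0042, 0.0055]
  ],
  "hand": [0.1, 0.1, 0.1, 0.1, 0.1]
}}

```text
clock: 10.02
tcp_pos: [0.3693, -0.2725, 0.1094]
eef_rot: [[-0.268, -0.833, 0.483], [-0.963, 0.232, -0.134], [-0.0, -0.501, -0.865]]
contact_force: [1.8, -0.0, 1.4]
finger_gap: 0.899
```

Emit:
{"api": "play_rows", "payload": {
  "offset": [
    [0, 0, 0],
    [0, 0, 0]
  ],
  "dr": [
    [0, 0, 0],
    [0, 0, 0]
  ],
  "hand": [0.1, 0.1]
}}

```text
clock: 10.18
tcp_pos: [0.3699, -0.272, 0.1098]
eef_rot: [[-0.27, -0.833, 0.484], [-0.963, 0.234, -0.134], [-0.002, -0.502, -0.865]]
contact_force: [-0.0, 0.3, -0.9]
finger_gap: 0.901
```

Run:
```python
from h import *
s=r.read_state();print(s['clock'],s['tcp_pos'],s['finger_gap'])
d=r.snapshot("wrist");cv2.imwrite("pics/w5.png",d["frame"][:,:,::-1])
for l in("last_waist","last_bail"):
    print(l,[(np.round(x["at"],3).tolist(),round(x["conf"],2)) for x in r.pinpoint("wrist",l)[:4]])
rows(Rt(-15.5,30),[.4135,-.2836,.030],5)
```

```text
10.1833 [ 0.36987247 -0.27202128  0.10983143] 0.9012497113414975
last_waist [([0.462, -0.651, 0.029], 0.88), ([0.419, -0.284, 0.028], 0.87), ([0.385, -0.456, 0.027], 0.67), ([0.211, -0.298, 0.028], 0.67)]
last_bail [([0.464, -0.3, 0.116], 0.96), ([0.334, -0.439, 0.122], 0.92), ([0.452, -0.597, 0.119], 0.65)]
n 5 offset [0.0028 0.0105 0.4453] dr [-2.7e-04 -1.0e-05  1.3e-04] mm/row 22.3 deg/row 0.05
 path [[0.381, -0.274, 0.092], [0.392, -0.277, 0.072], [0.402, -0.28, 0.053], [0.412, -0.283, 0.033], [0.423, -0.286, 0.014]] end [ 0.4227 -0.2861  0.0135]
```

View pics/w5.png

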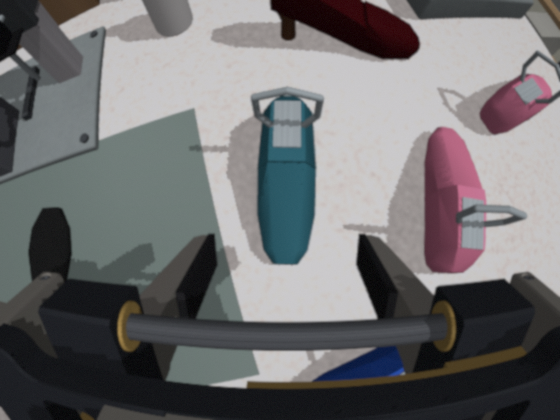

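The wrist view shows the turquoise last, bail at (287,100), centred and aligned between the fingers (215 to 360). I'll go in and grip.

Emit:
{"api": "play_rows", "payload": {
  "offset": [
    [0, 0.01, 0.4],
    [0, 0.01, 0.5],
    [0, 0.01, 0.5],
    [0, 0.01, 0.5],
    [0, 0.01, 0.32]
  ],
  "dr": [
    [0, 0, 0],
    [0, 0, 0],
    [0, 0, 0],
    [0, 0, 0],
    [0, 0, 0]
  ],
  "hand": [0.1, 0.1, 0.1, 0.1, 0.1]
}}

```text
clock: 10.75
tcp_pos: [0.4234, -0.2847, 0.0124]
eef_rot: [[-0.264, -0.834, 0.485], [-0.964, 0.228, -0.134], [0.001, -0.503, -0.864]]
contact_force: [0.2, -0.1, 0.8]
finger_gap: 0.9
```

Emit:
{"api": "play_rows", "payload": {
  "offset": [
    [0, 0, 0],
    [0, 0, 0],
    [0, 0, 0],
    [0, 0, 0],
    [0, 0, 0]
  ],
  "dr": [
    [0, 0, 0],
    [0, 0, 0],
    [0, 0, 0],
    [0, 0, 0],
    [0, 0, 0]
  ],
  "hand": [0.3, 0.4, 1, 1, 1]
}}

```text
clock: 11.17
tcp_pos: [0.4226, -0.2876, 0.0158]
eef_rot: [[-0.267, -0.832, 0.486], [-0.964, 0.228, -0.139], [0.004, -0.506, -0.863]]
contact_force: [-0.7, -0.5, -0.4]
finger_gap: 0.561
```

Emit:
{"api": "play_rows", "payload": {
  "offset": [
    [0, 0, 0],
    [0, 0, 0],
    [0, 0, 0],
    [0, 0, 0],
    [0, 0, 0]
  ],
  "dr": [
    [0, 0, 0],
    [0, 0, 0],
    [0, 0, 0],
    [0, 0, 0],
    [0, 0, 0]
  ],
  "hand": [1, 1, 1, 1, 1]
}}

```text
clock: 11.58
tcp_pos: [0.4225, -0.2871, 0.015]
eef_rot: [[-0.267, -0.832, 0.486], [-0.964, 0.229, -0.137], [0.003, -0.504, -0.863]]
contact_force: [-4.4, 2.7, 8.0]
finger_gap: 0.412
```

Run:
```python
from h import *
s=r.read_state();R=np.array(s['eef_rot']);print(s['clock'],s['tcp_pos'],s['finger_gap']*92,s['contact_force'],"grasp",s['tcp_pos']-.019*R[:,2])
for c in("wrist","side"):
    r.snapshot(c)
    for l in("last_waist","last_bail"):
        print(c,l,[(np.round(x["at"],3).tolist(),round(x["conf"],2)) for x in r.pinpoint(c,l)[:4] if abs(x["at"][1]+.29)<.03])
f=rows(R,s['tcp_pos']+np.array([0,0,.10]),3,tcp=True)
```

```text
11.5833 [ 0.42245645 -0.28705938  0.01501104] 37.85807769348638 [-4.42449617  2.6991244   7.98739455] grasp [ 0.41323157 -0.28445838  0.03141641]
wrist last_waist [([0.415, -0.287, 0.03], 0.71)]
wrist last_bail [([0.467, -0.299, 0.118], 0.73)]
side last_waist [([0.214, -0.301, 0.031], 0.81), ([0.413, -0.286, 0.028], 0.77)]
side last_bail [([0.465, -0.298, 0.116], 0.72)]
n 3 offset [ 0.0015 -0.3364 -0.5757] dr [ 0.e+00 -0.e+00 -1.e-05] mm/row 33.3 deg/row 0.0
 path [[0.422, -0.287, 0.048], [0.422, -0.287, 0.082], [0.422, -0.287, 0.115]] end [ 0.4225 -0.2871  0.115 ]
```

Run:
```python
from h import *
print(r.read_state()['finger_gap'])
d=r.snapshot("wrist");cv2.imwrite("pics/w6.png",d["frame"][:,:,::-1])
```

```text
0.41013243710656283
```

View pics/w6.png

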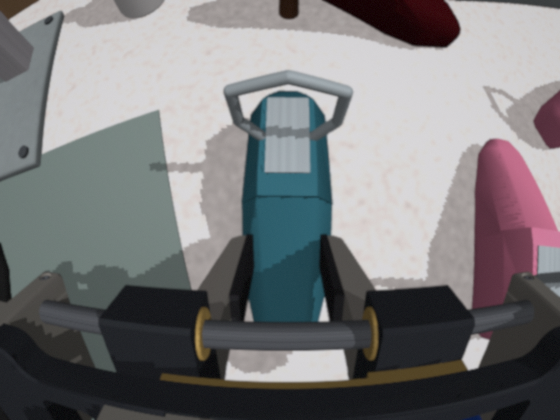

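The fingers are on both sides of the waist at (245,260) and (325,260). I'll lift the last and re-measure its pose in the hand.

Emit:
{"api": "play_rows", "payload": {
  "offset": [
    [0, -0.1, -0.17],
    [0, -0.25, -0.43],
    [0, -0.25, -0.43],
    [0, -0.25, -0.43],
    [0, -0.25, -0.43]
  ],
  "dr": [
    [0, 0, 0],
    [0, 0, 0],
    [0, 0, 0],
    [0, 0, 0],
    [0, 0, 0]
  ],
  "hand": [1, 1, 1, 1, 1]
}}

```text
clock: 12.35
tcp_pos: [0.4219, -0.2864, 0.1248]
eef_rot: [[-0.268, -0.833, 0.485], [-0.963, 0.23, -0.137], [0.003, -0.504, -0.864]]
contact_force: [0.5, -0.9, -0.6]
finger_gap: 0.001
```

Emit:
{"api": "play_rows", "payload": {
  "offset": [
    [0, 0, 0],
    [0, 0, 0]
  ],
  "dr": [
    [0, 0, 0],
    [0, 0, 0]
  ],
  "hand": [1, 1]
}}

```text
clock: 12.52
tcp_pos: [0.4227, -0.2877, 0.1254]
eef_rot: [[-0.267, -0.832, 0.486], [-0.964, 0.228, -0.14], [0.005, -0.506, -0.863]]
contact_force: [-0.6, 1.0, -0.4]
finger_gap: 0.006
```

Run:
```python
from h import *
s=r.read_state();R=np.array(s['eef_rot']);g=s['tcp_pos']-.019*R[:,2];print(s['clock'],s['tcp_pos'],s['finger_gap']*92,s['contact_force'],"grasp",g)
B=[]
for c in("wrist","side","top"):
    d=r.snapshot(c)
    for l in("last_waist","last_bail"):
        a=[x for x in r.pinpoint(c,l) if np.hypot(*(x["at"][:2]-g[:2]))<.1]
        for x in a[:2]:
            print(c,l,np.round(x["at"],4),round(x["conf"],2),"tool",np.round(R.T@(x["at"]-s['tcp_pos']),4))
    if c!="wrist":
        _,P,ok=cloud(c);m=ok&box(P,[.42,-.36,.19],[.52,-.23,.27]);print(c,"bail pts",m.sum(),rect(P[m]),P[m].mean(0),P[m].max(0))
        hsv=cv2.cvtColor(d["frame"],cv2.COLOR_RGB2HSV);m=ok&box(P,[.3,-.4,.11],[.56,-.2,.19])&(hsv[...,0]>80)&(hsv[...,0]<105)&(hsv[...,1]>110)
        p=P[m];print(c,"last",len(p),rect(p),p.min(0).round(3),p.max(0).round(3)); cv2.imwrite(f"pics/{c}7.png",d["frame"][:,:,::-1])
```

```text
12.5167 [ 0.42267967 -0.28768549  0.12538069] 0.552195808195343 [-0.57349903  0.98486079 -0.40207478] grasp [ 0.41343976 -0.28502971  0.14176883]
wrist last_bail [ 0.4622 -0.2999  0.1189] 0.76 tool [ 0.0012 -0.0324  0.0265]
side last_waist [ 0.4164 -0.2887  0.0287] 0.97 tool [0.0021 0.0539 0.0805]
side last_bail [ 0.4695 -0.3007  0.1179] 0.92 tool [-0.     -0.0381  0.031 ]<stdin>:11: RuntimeWarning: Mean of empty slice.
  ret = um.true_divide(
Traceback (most recent call last):
ValueError: zero-size array to reduction operation maximum which has no identity
```

Run:
```python
import cv2
a=cv2.imread("pics/side7.png")[150:400,180:480];cv2.imwrite("pics/side7c.png",cv2.resize(a,None,fx=2.4,fy=2.4,interpolation=cv2.INTER_CUBIC))
```

```text
[ WARN:0@0.005] global loadsave.cpp:275 findDecoder imread_('pics/side7.png'): can't open/read file: check file path/integrity
Traceback (most recent call last):
TypeError: 'NoneType' object is not subscriptable
```

The last slipped out of the grip, with the gap reading 38 mm where 54 was expected. It moved about 3 mm. I'll measure its real shape around the waist from the wrist depth.

```bash
cat >> h.py <<'E'
def wcloud():
    d=r.snapshot("wrist");z=d["z_map"];K=d["mtx"];v,u=np.indices(z.shape)
    dx,dy=(u-K[0,2])/K[0,0],(v-K[1,2])/K[1,1];th=np.hypot(dx,dy);k=np.tan(np.clip(th,1e-6,1.5))/np.maximum(th,1e-6)
    P=np.stack([dx*k*z,dy*k*z,z],-1);return d,(P-d["t"])@d["R"],(z>0)&(th<1.4)
def teal(d):
    h=cv2.cvtColor(d["frame"],cv2.COLOR_RGB2HSV);return (h[...,0]>80)&(h[...,0]<105)&(h[...,1]>110)
E
python3 - <<'E'
from h import *
for c in("wrist","top","side"):
    d,P,ok=wcloud() if c=="wrist" else cloud(c)
    cv2.imwrite(f"pics/{c}8.png",d["frame"][:,:,::-1])
    m=ok&box(P,[.3,-.4,.004],[.56,-.2,.085])&teal(d);p=P[m];print(c,len(p),*rect(p),p.min(0).round(3),p.max(0).round(3))
    if c=="wrist":
        b=P[ok&box(P,[.42,-.36,.09],[.52,-.23,.13])&~teal(d)];print("bail",len(b),*rect(b),b.mean(0),b.max(0))
    a=np.radians(-15.5);q=(p-[.4155,-.2875,0])@np.array([[np.cos(a),-np.sin(a),0],[np.sin(a),np.cos(a),0],[0,0,1]])
    for x in range(-70,100,10):
        s=q[(q[:,0]*1000>x)&(q[:,0]*1000<=x+10)]*1000
        if len(s)>3: print(x,"ymin/max",s[:,1].min().round(),s[:,1].max().round(),"z",s[:,2].min().round(),s[:,2].max().round(),"zmax-width",np.ptp(s[s[:,2]>s[:,2].max()-6,1]).round())
    for l in("last_waist","last_bail"):
        print(c,l,[(np.round(x["at"],3).tolist(),round(x["conf"],2)) for x in r.pinpoint(c,l)[:4] if np.hypot(x["at"][1]+.29,x["at"][0]-.44)<.06])
E
```

```text
wrist 2122 [ 460.5 -298.9] [49.8 89.5] 72.2 [ 0.41  -0.324  0.041] [ 0.505 -0.262  0.068]
bail 722 [ 465.1 -298.9] [55.4  6.2] 73.8 [ 0.46446038 -0.29874833  0.11606249] [ 0.47476164 -0.2721224   0.12637008]
0 ymin/max -22.0 27.0 z 41.0 58.0 zmax-width 39.0
10 ymin/max -22.0 27.0 z 42.0 66.0 zmax-width 36.0
20 ymin/max -22.0 27.0 z 49.0 67.0 zmax-width 37.0
30 ymin/max -22.0 26.0 z 49.0 67.0 zmax-width 37.0
40 ymin/max -21.0 26.0 z 49.0 67.0 zmax-width 36.0
50 ymin/max -20.0 25.0 z 51.0 67.0 zmax-width 36.0
60 ymin/max -20.0 24.0 z 51.0 68.0 zmax-width 36.0
70 ymin/max -15.0 18.0 z 56.0 66.0 zmax-width 31.0
80 ymin/max -12.0 15.0 z 50.0 60.0 zmax-width 27.0
90 ymin/max -3.0 6.0 z 49.0 51.0 zmax-width 10.0
wrist last_waist []
wrist last_bail [([0.466, -0.301, 0.115], 0.98)]
top 119 [ 456.4 -294.7] [44.7 89.6] 72.5 [ 0.419 -0.314  0.04 ] [ 0.499 -0.262  0.071]
0 ymin/max 9.0 28.0 z 40.0 62.0 zmax-width 11.0
10 ymin/max -15.0 27.0 z 45.0 71.0 zmax-width 27.0
20 ymin/max -18.0 27.0 z 52.0 70.0 zmax-width 38.0
30 ymin/max -16.0 25.0 z 59.0 65.0 zmax-width 40.0
40 ymin/max -15.0 24.0 z 55.
[... 469 characters left out ...]
n/max -27.0 14.0 z 11.0 47.0 zmax-width 21.0
-20 ymin/max -27.0 12.0 z 10.0 51.0 zmax-width 31.0
-10 ymin/max -28.0 14.0 z 11.0 56.0 zmax-width 30.0
0 ymin/max -28.0 16.0 z 11.0 59.0 zmax-width 31.0
10 ymin/max -30.0 14.0 z 10.0 68.0 zmax-width 28.0
20 ymin/max -30.0 10.0 z 11.0 68.0 zmax-width 28.0
30 ymin/max -26.0 -6.0 z 11.0 70.0 zmax-width 5.0
40 ymin/max -26.0 -12.0 z 14.0 64.0 zmax-width 8.0
50 ymin/max -28.0 -14.0 z 11.0 66.0 zmax-width 2.0
60 ymin/max -27.0 -12.0 z 14.0 64.0 zmax-width 8.0
70 ymin/max -26.0 -6.0 z 11.0 65.0 zmax-width 11.0
80 ymin/max -21.0 1.0 z 12.0 60.0 zmax-width 10.0
side last_waist [([0.414, -0.285, 0.03], 0.67)]
side last_bail [([0.467, -0.298, 0.117], 0.76)]
```

View pics/wrist8.png

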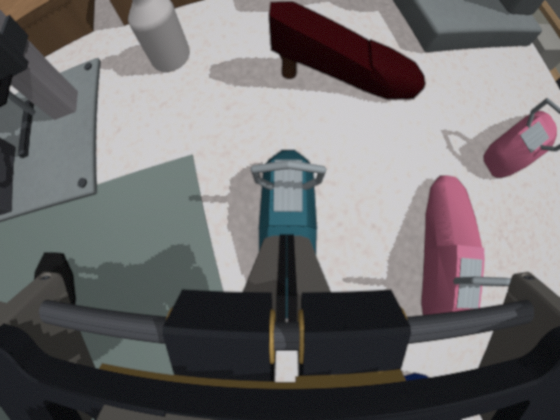

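Run:
```python
from h import *
s=r.read_state();print(s['clock'],s['finger_gap'])
rows(Rt(-16.5,30),[.4175,-.2855,.030],5)
# where did the hand appear: fingertip depth in wrist picture (closed)
d,P,ok=wcloud()
for v in(225,232,236,240,245,255): print(v,[np.round(P[v,u],3).tolist() for u in (270,287,305)])
# low side widths of the last, side camera: points with small z
d,P,ok=cloud("side")
p=P[ok&box(P,[.33,-.4,.004],[.56,-.2,.085])&teal(d)]
a=np.radians(-16.5);q=(p-[.4135,-.2845,0])@np.array([[np.cos(a),-np.sin(a),0],[np.sin(a),np.cos(a),0],[0,0,1]])*1000
for z in range(5,70,6):
    s=q[(abs(q[:,0])<15)&(q[:,2]>z)&(q[:,2]<=z+6)]
    if len(s): print(z,"y",s[:,1].min().round(1),np.median(s[:,1]).round(1))
```

```text
13.3167 0.006907940768055162
n 5 offset [0.0013 0.205  0.3901] dr [-0.00028  0.00043  0.00104] mm/row 22.0 deg/row 0.21
 path [[0.423, -0.287, 0.102], [0.424, -0.287, 0.08], [0.425, -0.288, 0.058], [0.426, -0.288, 0.036], [0.427, -0.288, 0.014]] end [ 0.4266 -0.2882  0.0135]
225 [[0.438, -0.276, 0.064], [0.434, -0.29, 0.064], [0.43, -0.305, 0.064]]
232 [[0.432, -0.275, 0.06], [0.429, -0.289, 0.059], [0.425, -0.304, 0.057]]
236 [[0.416, -0.275, 0.158], [0.413, -0.284, 0.159], [0.421, -0.303, 0.057]]
240 [[0.413, -0.275, 0.161], [0.41, -0.283, 0.164], [0.408, -0.293, 0.161]]
245 [[0.41, -0.274, 0.166], [0.407, -0.283, 0.169], [0.405, -0.292, 0.167]]
255 [[0.404, -0.273, 0.18], [0.402, -0.281, 0.178], [0.399, -0.289, 0.18]]
5 y -23.1 -22.8
11 y -29.5 -25.9
17 y -27.9 -25.5
23 y -31.7 -26.3
29 y -29.8 -25.7
35 y -29.6 -23.0
41 y -28.5 -15.8
47 y -25.9 -7.7
53 y -24.2 -4.5
59 y -13.8 -7.1
```

Run:
```python
from h import *
s=r.read_state();R=np.array(s['eef_rot']);d=r.snapshot("wrist");K=d["mtx"]
C=-d["R"].T@d["t"];print("cam in tool",R.T@(C-s['tcp_pos']),"axis in tool",R.T@d["R"][2])
def pr(X):
    c=d["R"]@X+d["t"];t=np.arctan2(np.hypot(c[0],c[1]),c[2]);h=np.hypot(c[0],c[1]);return (K[0,0]*t*c[0]/h+K[0,2]).round(),(K[1,1]*t*c[1]/h+K[1,2]).round()
for y in(-.01,0,.01):
    for z in(0,-.019,-.034,-.06): print(y,z,pr(s['tcp_pos']+R@[0,y,z]))
```

```text
cam in tool [ 4.18116445e-05 -8.07798981e-02 -2.02278351e-01] axis in tool [-1.44536407e-04  2.86362105e-01  9.58121456e-01]
-0.01 0 (np.float64(286.0), np.float64(215.0))
-0.01 -0.019 (np.float64(286.0), np.float64(225.0))
-0.01 -0.034 (np.float64(286.0), np.float64(235.0))
-0.01 -0.06 (np.float64(286.0), np.float64(255.0))
0 0 (np.float64(286.0), np.float64(229.0))
0 -0.019 (np.float64(286.0), np.float64(240.0))
0 -0.034 (np.float64(286.0), np.float64(251.0))
0 -0.06 (np.float64(286.0), np.float64(273.0))
0.01 0 (np.float64(286.0), np.float64(242.0))
0.01 -0.019 (np.float64(286.0), np.float64(255.0))
0.01 -0.034 (np.float64(286.0), np.float64(266.0))
0.01 -0.06 (np.float64(286.0), np.float64(290.0))
```

Run:
```python
from h import *
s=r.read_state();R=np.array(s['eef_rot']);d,P,ok=wcloud()
for u in(262,275,282,292,300,312):
    print(u,[(v,)+tuple((R.T@(P[v,u]-s['tcp_pos'])*1000).round().astype(int).tolist()) for v in(232,236,240,246,255,265,275,285)])
for c in("side","top"):
    d,P,ok=cloud(c);q=(P-s['tcp_pos'])@R*1000
    m=ok&(abs(q[...,0])<22)&(abs(q[...,1])<16)&(q[...,2]>-80)&(q[...,2]<30);w=q[m]
    print(c,len(w),"z hist",[(z,int(((w[:,2]>z)&(w[:,2]<=z+8)).sum())) for z in range(-80,30,8)])
```

```text
262 [(232, -22, 30, 68), (236, -22, 34, 68), (240, -22, 38, 66), (246, -13, -9, -47), (255, -12, -9, -59), (265, -11, -10, -69), (275, -11, -10, -79), (285, -10, -10, -88)]
275 [(232, -10, 27, 59), (236, -6, -9, -34), (240, -6, -9, -39), (246, -6, -9, -47), (255, -6, -10, -59), (265, -5, -10, -70), (275, -5, -10, -80), (285, -5, -10, -88)]
282 [(232, 0, -81, -202), (236, -2, -10, -36), (240, -2, -9, -39), (246, -2, -10, -49), (255, -2, -10, -59), (265, -2, -9, -69), (275, -2, -10, -79), (285, -2, -9, -87)]
292 [(232, 5, 27, 59), (236, 3, -10, -36), (240, 3, -9, -40), (246, 3, -10, -49), (255, 3, -9, -59), (265, 3, -10, -70), (275, 2, -10, -79), (285, 2, -10, -87)]
300 [(232, 12, 27, 60), (236, 8, -9, -34), (240, 8, -8, -37), (246, 7, -9, -47), (255, 7, -10, -60), (265, 6, -9, -69), (275, 6, -10, -79), (285, 6, -10, -88)]
312 [(232, 23, 31, 69), (236, 23, 35, 69), (240, 23, 38, 67), (246, 14, -9, -46), (255, 13, -9, -57), (265, 12, -9, -69), (275, 11, -10, -80), (285, 10, -10, -88)]
side 53 z hist [(-80, 1), (-72, 1), (-64, 8), (-56, 18), (-48, 13), (-40, 12), (-32, 0), (-24, 0), (-16, 0), (-8, 0), (0, 0), (8, 0), (16, 0), (24, 0)]
top 46 z hist [(-80, 4), (-72, 7), (-64, 12), (-56, 9), (-48, 7), (-40, 6), (-32, 1), (-24, 0), (-16, 0), (-8, 0), (0, 0), (8, 0), (16, 0), (24, 0)]
```

Wrist, side and top depth all agree that the finger ends lie about 34 mm behind the reported TCP. I'll correct the helper for that and regrasp.

```bash
sed -i 's/(0 if tcp else .019)-back/(0 if tcp else .053)-back/' h.py
python3 - <<'E'
from h import *
rows(Rt(-16.5,30),[.4145,-.2847,.030],8)
E
```

```text
n 8 offset [0.0012 0.1351 0.325 ] dr [-0.00018  0.00027  0.00065] mm/row 17.6 deg/row 0.13
 path [[0.424, -0.287, 0.106], [0.427, -0.288, 0.089], [0.429, -0.289, 0.071], [0.431, -0.289, 0.054], [0.433, -0.29, 0.036], [0.436, -0.291, 0.019], [0.438, -0.292, 0.002], [0.44, -0.292, -0.016]] end [ 0.4399 -0.2922 -0.0159]
```

Emit:
{"api": "play_rows", "payload": {
  "offset": [
    [0, 0, 0],
    [0, 0, 0],
    [0, 0, 0],
    [0, 0, 0],
    [0, 0, 0]
  ],
  "dr": [
    [0, 0, 0],
    [0, 0, 0],
    [0, 0, 0],
    [0, 0, 0],
    [0, 0, 0]
  ],
  "hand": [0.1, 0.1, 0.1, 0.1, 0.1]
}}

```text
clock: 14.03
tcp_pos: [0.4222, -0.2865, 0.1236]
eef_rot: [[-0.267, -0.833, 0.485], [-0.964, 0.23, -0.137], [0.002, -0.504, -0.864]]
contact_force: [-0.8, -0.1, 0.0]
finger_gap: 0.345
```

Emit:
{"api": "play_rows", "payload": {
  "offset": [
    [0, 0, 0],
    [0, 0, 0],
    [0, 0, 0],
    [0, 0, 0],
    [0, 0, 0]
  ],
  "dr": [
    [0, 0, 0],
    [0, 0, 0],
    [0, 0, 0],
    [0, 0, 0],
    [0, 0, 0]
  ],
  "hand": [0.1, 0.1, 0.1, 0.1, 0.1]
}}

```text
clock: 14.45
tcp_pos: [0.4223, -0.2865, 0.1236]
eef_rot: [[-0.267, -0.833, 0.485], [-0.964, 0.23, -0.137], [0.002, -0.504, -0.864]]
contact_force: [0.8, -1.0, 0.1]
finger_gap: 0.704
```

Emit:
{"api": "play_rows", "payload": {
  "offset": [
    [0.001, 0.135, 0.325],
    [0.001, 0.135, 0.325],
    [0.001, 0.135, 0.325],
    [0.001, 0.135, 0.325],
    [0.001, 0.135, 0.325]
  ],
  "dr": [
    [-0.0002, 0.0003, 0.0007],
    [-0.0002, 0.0003, 0.0007],
    [-0.0002, 0.0003, 0.0007],
    [-0.0002, 0.0003, 0.0007],
    [-0.0002, 0.0003, 0.0007]
  ],
  "hand": [0.1, 0.1, 0.1, 0.1, 0.1]
}}

```text
clock: 14.87
tcp_pos: [0.4335, -0.2902, 0.0357]
eef_rot: [[-0.279, -0.831, 0.481], [-0.96, 0.241, -0.141], [0.001, -0.501, -0.865]]
contact_force: [0.4, 0.1, 0.4]
finger_gap: 0.9
```

Emit:
{"api": "play_rows", "payload": {
  "offset": [
    [0.001, 0.135, 0.325],
    [0.001, 0.135, 0.325],
    [0.001, 0.135, 0.32],
    [0, 0, 0],
    [0, 0, 0]
  ],
  "dr": [
    [-0.0002, 0.0003, 0.0007],
    [-0.0002, 0.0003, 0.0007],
    [-0.0002, 0.0003, 0.0007],
    [0, 0, 0],
    [0, 0, 0]
  ],
  "hand": [0.1, 0.1, 0.1, 0.1, 0.2]
}}

```text
clock: 15.28
tcp_pos: [0.4394, -0.2912, -0.0164]
eef_rot: [[-0.285, -0.831, 0.478], [-0.958, 0.248, -0.141], [-0.002, -0.498, -0.867]]
contact_force: [0.3, 0.6, 1.0]
finger_gap: 0.849
```

Emit:
{"api": "play_rows", "payload": {
  "offset": [
    [0, 0, 0],
    [0, 0, 0],
    [0, 0, 0],
    [0, 0, 0],
    [0, 0, 0]
  ],
  "dr": [
    [0, 0, 0],
    [0, 0, 0],
    [0, 0, 0],
    [0, 0, 0],
    [0, 0, 0]
  ],
  "hand": [0.3, 0.4, 1, 1, 1]
}}

```text
clock: 15.7
tcp_pos: [0.4403, -0.2927, -0.0145]
eef_rot: [[-0.285, -0.83, 0.48], [-0.959, 0.246, -0.144], [0.001, -0.501, -0.866]]
contact_force: [-4.8, 2.7, 7.9]
finger_gap: 0.583
```

Emit:
{"api": "play_rows", "payload": {
  "offset": [
    [0, 0, 0],
    [0, 0, 0],
    [0, 0, 0],
    [0, 0, 0]
  ],
  "dr": [
    [0, 0, 0],
    [0, 0, 0],
    [0, 0, 0],
    [0, 0, 0]
  ],
  "hand": [1, 1, 1, 1]
}}

```text
clock: 16.03
tcp_pos: [0.4403, -0.2927, -0.0145]
eef_rot: [[-0.285, -0.83, 0.48], [-0.959, 0.246, -0.143], [0.001, -0.501, -0.866]]
contact_force: [-4.4, 1.9, 8.6]
finger_gap: 0.585
```

The gap is 53.8 mm, which is a correct grasp. Lifting.

Emit:
{"api": "play_rows", "payload": {
  "offset": [
    [0, -0.1, -0.17],
    [0, -0.25, -0.43],
    [0, -0.25, -0.43],
    [0, -0.25, -0.43],
    [0, -0.25, -0.43]
  ],
  "dr": [
    [0, 0, 0],
    [0, 0, 0],
    [0, 0, 0],
    [0, 0, 0],
    [0, 0, 0]
  ],
  "hand": [1, 1, 1, 1, 1]
}}

```text
clock: 16.45
tcp_pos: [0.4393, -0.2911, 0.0938]
eef_rot: [[-0.285, -0.831, 0.477], [-0.958, 0.248, -0.141], [-0.001, -0.497, -0.867]]
contact_force: [1.2, 0.0, -3.4]
finger_gap: 0.586
```

Emit:
{"api": "play_rows", "payload": {
  "offset": [
    [0, 0, 0],
    [0, 0, 0],
    [0, 0, 0]
  ],
  "dr": [
    [0, 0, 0],
    [0, 0, 0],
    [0, 0, 0]
  ],
  "hand": [1, 1, 1]
}}

```text
clock: 16.7
tcp_pos: [0.4393, -0.2908, 0.0914]
eef_rot: [[-0.285, -0.831, 0.477], [-0.959, 0.248, -0.14], [-0.002, -0.497, -0.868]]
contact_force: [-1.6, 0.5, -3.6]
finger_gap: 0.586
```

Run:
```python
from h import *
s=r.read_state();R=np.array(s['eef_rot']);g=s['tcp_pos']-.053*R[:,2];print(s['clock'],s['tcp_pos'],s['finger_gap']*92,s['contact_force'],"grasp",g)
for c in("wrist","side","top"):
    d,P,ok=wcloud() if c=="wrist" else cloud(c)
    b=P[ok&box(P,[.43,-.36,.215],[.51,-.23,.26])&~teal(d)]
    if len(b)>3: print(c,"bail pts",len(b),*rect(b),b.mean(0).round(4),"ztop",b[:,2].max().round(4),"tool",(R.T@(b.mean(0)-s['tcp_pos'])).round(4))
    p=P[ok&box(P,[.3,-.4,.125],[.56,-.2,.21])&teal(d)]
    if len(p)>9: print(c,"last",len(p),*rect(p),p.min(0).round(3),p.max(0).round(3))
    for l in("last_waist","last_bail"):
        for x in r.pinpoint(c,l):
            if np.linalg.norm(x["at"]-g)<.13: print(c,l,np.round(x["at"],4),round(x["conf"],2),"tool",np.round(R.T@(x["at"]-s['tcp_pos']),4))
    cv2.imwrite(f"pics/{c}9.png",d["frame"][:,:,::-1])
for c in("side","top"): r.snapshot(c);print(c,[(np.round(x["at"],3).tolist(),l) for l in("hook_cup","hook_grip") for x in r.pinpoint(c,l)[:1]])
```

```text
16.7 [ 0.43930887 -0.29080819  0.09141419] 53.89240634236438 [-1.55113477  0.50168165 -3.57491312] grasp [ 0.41402709 -0.28338864  0.13740095]
wrist bail pts 3335 [ 464.7 -298.2] [55.9  7. ] 74.3 [ 0.4638 -0.2978  0.2245] ztop 0.2317 tool [-0.0005 -0.0882 -0.1028]
wrist last 17534 [ 426.3 -288.1] [ 57.2 157.3] 69.2 [ 0.35  -0.325  0.125] [ 0.504 -0.25   0.174]
wrist last_waist [ 0.4142 -0.282   0.1359] 0.57 tool [-0.0014  0.0009 -0.0518]
wrist last_bail [ 0.4711 -0.2982  0.2249] 0.81 tool [-0.0022 -0.0946 -0.0996]
side bail pts 28 [ 463.7 -299.1] [52.6  5.4] 72.9 [ 0.4619 -0.3032  0.2227] ztop 0.2289 tool [ 0.0052 -0.0871 -0.1014]
side last 471 [ 437.3 -297.7] [ 47.5 124.4] 74.8 [ 0.372 -0.332  0.125] [ 0.497 -0.27   0.172]
side last_waist [ 0.4123 -0.2869  0.1352] 0.92 tool [ 0.0039  0.0017 -0.0514]
side last_bail [ 0.4702 -0.2974  0.2232] 0.89 tool [-0.0027 -0.0928 -0.0987]
top bail pts 43 [ 466.7 -297.5] [54.5  7. ] 74.8 [ 0.4663 -0.2972  0.2251] ztop 0.2327 tool [-0.0018 -0.0905 -0.1023]
top last 234 [ 453.6 -286.9] [51.4 93.5] 85.8 [ 0.406 -0.313  0.14 ] [ 0.499 -0.259  0.177]
top last_waist [ 0.4097 -0.2802  0.1382] 0.71 tool [-0.0018  0.004  -0.0562]
top last_bail [ 0.464  -0.3002  0.2258] 0.8 tool [ 0.0017 -0.0897 -0.1035]
side [([0.571, -0.038, 0.165], 'hook_cup'), ([0.618, -0.038, 0.176], 'hook_grip')]
top [([0.568, -0.037, 0.156], 'hook_cup'), ([0.619, -0.034, 0.176], 'hook_grip')]
```

Run:
```python
from h import *
b=np.array([-.001,-.091,-.1015]);R=Rt(-3,30);cup=np.array([.569,-.0355,.160]);ax=np.array([np.cos(np.radians(-3)),np.sin(np.radians(-3)),0])
pre=cup-.065*ax+[0,0,.034]
f=rows(R,pre-R@b,12,tcp=True)
f2=rows(R,cup+[0,0,.034]-R@b,5,tcp=True,frm=f)
rows(R,cup+[0,0,-.004]-R@b,4,tcp=True,frm=f2)
```

```text
n 12 offset [-0.439   0.0444  0.038 ] dr [ 2.00e-05 -3.14e-03 -5.45e-03] mm/row 22.1 deg/row 1.13
 path [[0.446, -0.271, 0.091], [0.455, -0.228, 0.085], [0.463, -0.185, 0.08], [0.469, -0.141, 0.074], [0.473, -0.097, 0.069], [0.475, -0.054, 0.063]] end [ 0.476  -0.0316  0.0606]
n 5 offset [-0.     -0.2252  0.13  ] dr [0. 0. 0.] mm/row 13.0 deg/row 0.0
 path [[0.489, -0.032, 0.061], [0.502, -0.033, 0.061], [0.515, -0.034, 0.061], [0.528, -0.034, 0.061], [0.541, -0.035, 0.061]] end [ 0.5409 -0.035   0.0606]
n 4 offset [0.     0.095  0.1645] dr [0. 0. 0.] mm/row 9.5 deg/row 0.0
 path [[0.541, -0.035, 0.051], [0.541, -0.035, 0.042], [0.541, -0.035, 0.032], [0.541, -0.035, 0.023]] end [ 0.5409 -0.035   0.0226]
```

Emit:
{"api": "play_rows", "payload": {
  "offset": [
    [-0.44, 0.044, 0.038],
    [-0.44, 0.044, 0.038],
    [-0.44, 0.044, 0.038],
    [-0.44, 0.044, 0.038],
    [-0.44, 0.044, 0.038]
  ],
  "dr": [
    [0, -0.0031, -0.0055],
    [0, -0.0031, -0.0055],
    [0, -0.0031, -0.0055],
    [0, -0.0031, -0.0055],
    [0, -0.0031, -0.0055]
  ],
  "hand": [1, 1, 1, 1, 1]
}}

```text
clock: 17.87
tcp_pos: [0.4629, -0.1836, 0.0799]
eef_rot: [[-0.189, -0.851, 0.491], [-0.982, 0.163, -0.095], [0.001, -0.5, -0.866]]
contact_force: [0.2, 0.3, -3.3]
finger_gap: 0.588
```

Emit:
{"api": "play_rows", "payload": {
  "offset": [
    [-0.44, 0.044, 0.038],
    [-0.44, 0.044, 0.038],
    [-0.44, 0.044, 0.038],
    [-0.44, 0.044, 0.038],
    [-0.44, 0.044, 0.038]
  ],
  "dr": [
    [0, -0.0031, -0.0055],
    [0, -0.0031, -0.0055],
    [0, -0.0031, -0.0055],
    [0, -0.0031, -0.0055],
    [0, -0.0031, -0.0055]
  ],
  "hand": [1, 1, 1, 1, 1]
}}

```text
clock: 18.28
tcp_pos: [0.4746, -0.074, 0.0661]
eef_rot: [[-0.09, -0.863, 0.497], [-0.996, 0.077, -0.047], [0.002, -0.5, -0.866]]
contact_force: [0.3, -0.5, -3.3]
finger_gap: 0.585
```

Emit:
{"api": "play_rows", "payload": {
  "offset": [
    [-0.44, 0.044, 0.038],
    [-0.44, 0.044, 0.038],
    [0, 0, 0],
    [0, 0, 0],
    [0, 0, 0]
  ],
  "dr": [
    [0, -0.0031, -0.0055],
    [0, -0.0031, -0.0055],
    [0, 0, 0],
    [0, 0, 0],
    [0, 0, 0]
  ],
  "hand": [1, 1, 1, 1, 1]
}}

```text
clock: 18.7
tcp_pos: [0.4765, -0.0315, 0.0608]
eef_rot: [[-0.052, -0.865, 0.499], [-0.999, 0.043, -0.028], [0.003, -0.5, -0.866]]
contact_force: [-0.2, -0.4, -3.3]
finger_gap: 0.588
```

Run:
```python
from h import *
s=r.read_state();R=np.array(s['eef_rot']);print(s['clock'],s['tcp_pos'],s['finger_gap']*92,s['contact_force'],R.round(3).tolist())
b=s['tcp_pos']+R@[-.001,-.091,-.1015];print("bail pred",b)
for c in("wrist","side","top"):
    d=r.snapshot(c);cv2.imwrite(f"pics/{c}10.png",d["frame"][:,:,::-1])
    for l in("last_waist","last_bail","hook_cup","hook_grip"):
        for x in r.pinpoint(c,l):
            if np.linalg.norm(x["at"]-[.55,-.03,.16])<.13: print(c,l,np.round(x["at"],4),round(x["conf"],2))
d,P,ok=wcloud()
p=P[ok&box(P,b+[-.03,-.04,-.012],b+[.02,.04,.012])];print("bail pts",len(p),*rect(p),p.mean(0).round(4),p[:,2].max())
p=P[ok&box(P,[.535,-.07,.14],[.565,0,.195])];print("nose pts",len(p),*rect(p),p.mean(0).round(4),p.min(0).round(4),p.max(0).round(4))
```

```text
18.7 [ 0.4765235  -0.03150214  0.06080703] 54.0907370609384 [-0.19456188 -0.3993317  -3.27012836] [[-0.052, -0.865, 0.499], [-0.999, 0.043, -0.028], [0.003, -0.5, -0.866]]
bail pred [ 0.50463843 -0.03160896  0.1942004 ]Traceback (most recent call last):
  File "<stdin>", line 8, in <module>
TypeError: unsupported operand type(s) for -: 'list' and 'list'
```

View pics/wrist10.png

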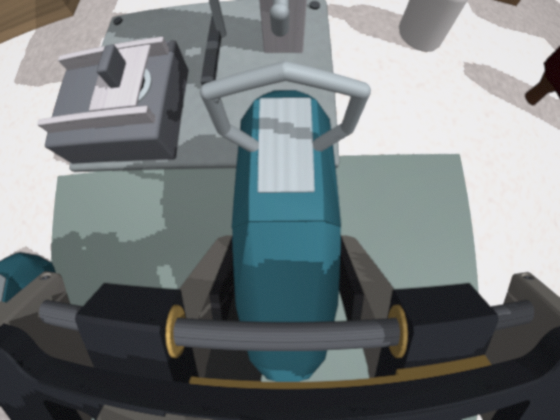

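The wrist view shows the last held level, with the bail peak at (285,70) in line with the hook nose at (280,10). The release box with fin is at (110,65). One numeric check next.

Run:
```python
from h import *
s=r.read_state();R=np.array(s['eef_rot']);b=s['tcp_pos']+R@[-.001,-.091,-.1015]
for c in("wrist","side","top"):
    d=r.snapshot(c)
    for l in("last_waist","last_bail","hook_cup","hook_grip"):
        for x in r.pinpoint(c,l):
            if np.linalg.norm(np.array(x["at"])-np.array([.55,-.03,.16]))<.13: print(c,l,np.round(x["at"],4),round(x["conf"],2))
d,P,ok=wcloud()
p=P[ok&box(P,b+[-.03,-.04,-.012],b+[.02,.04,.012])];print("bail pts",len(p),*rect(p),p.mean(0).round(4),p[:,2].max())
p=P[ok&box(P,[.535,-.07,.14],[.565,0,.195])];print("nose pts",len(p),*rect(p),p.mean(0).round(4),p.min(0).round(4),p.max(0).round(4))
```

```text
wrist last_waist [ 0.4501 -0.0302  0.1051] 0.71
wrist last_bail [ 0.5033 -0.0326  0.1919] 0.63
wrist hook_cup [ 0.564  -0.0351  0.163 ] 0.95
side last_waist [ 0.4478 -0.0292  0.1019] 0.62
side last_bail [ 0.5041 -0.0316  0.1939] 0.63
side hook_cup [ 0.5692 -0.035   0.1628] 0.91
side hook_grip [ 0.6182 -0.0392  0.1702] 0.89
top last_waist [ 0.4477 -0.0302  0.1082] 0.97
top last_bail [ 0.5032 -0.0313  0.1922] 0.7
top last_bail [ 0.4479 -0.0297  0.1084] 0.49
top hook_cup [ 0.5676 -0.0353  0.1568] 0.61
top hook_grip [ 0.6231 -0.0351  0.1766] 0.53
bail pts 3404 [502.2 -31.6] [55.3  6.8] 87.7 [ 0.5014 -0.0316  0.1933] 0.20104555181292214
nose pts 561 [546.  -32.2] [9.3 8.3] 1.0 [ 0.5448 -0.0318  0.1774] [ 0.5413 -0.0362  0.1631] [ 0.5507 -0.028   0.1853]
```

Emit:
{"api": "play_rows", "payload": {
  "offset": [
    [0, -0.228, 0.131],
    [0, -0.228, 0.131],
    [0, -0.228, 0.131],
    [0, -0.228, 0.131],
    [0, -0.228, 0.131]
  ],
  "dr": [
    [0, 0, 0],
    [0, 0, 0],
    [0, 0, 0],
    [0, 0, 0],
    [0, 0, 0]
  ],
  "hand": [1, 1, 1, 1, 1]
}}

```text
clock: 20.02
tcp_pos: [0.5425, -0.0344, 0.0603]
eef_rot: [[-0.051, -0.865, 0.498], [-0.999, 0.043, -0.027], [0.002, -0.499, -0.867]]
contact_force: [0.5, -0.2, -2.8]
finger_gap: 0.584
```

Emit:
{"api": "play_rows", "payload": {
  "offset": [
    [0, 0, 0],
    [0, 0.075, 0.13],
    [0, 0.075, 0.13],
    [0, 0.075, 0.13],
    [0, 0, 0]
  ],
  "dr": [
    [0, 0, 0],
    [0, 0, 0],
    [0, 0, 0],
    [0, 0, 0],
    [0, 0, 0]
  ],
  "hand": [1, 1, 1, 1, 1]
}}

```text
clock: 20.43
tcp_pos: [0.5392, -0.0336, 0.0349]
eef_rot: [[-0.052, -0.868, 0.494], [-0.999, 0.045, -0.026], [0.0, -0.495, -0.869]]
contact_force: [-0.2, 0.6, -3.7]
finger_gap: 0.585
```

Emit:
{"api": "play_rows", "payload": {
  "offset": [
    [0, 0.04, 0.07],
    [0, 0.04, 0.07],
    [0, 0, 0]
  ],
  "dr": [
    [0, 0, 0],
    [0, 0, 0],
    [0, 0, 0]
  ],
  "hand": [1, 1, 1]
}}

```text
clock: 20.68
tcp_pos: [0.5412, -0.0343, 0.029]
eef_rot: [[-0.052, -0.866, 0.497], [-0.999, 0.044, -0.027], [0.002, -0.498, -0.867]]
contact_force: [0.6, -0.8, -4.6]
finger_gap: 0.581
```

Run:
```python
from h import *
s=r.read_state();R=np.array(s['eef_rot']);b=s['tcp_pos']+R@[-.001,-.091,-.1015];print(s['clock'],s['contact_force'],"bail pred",b)
for c in("wrist","side"):
    d=r.snapshot(c);cv2.imwrite(f"pics/{c}11.png",d["frame"][:,:,::-1])
    for l in("last_waist","last_bail","hook_cup","hook_grip"):
        for x in r.pinpoint(c,l):
            if np.linalg.norm(np.array(x["at"])-np.array([.57,-.03,.16]))<.13: print(c,l,np.round(x["at"],4),round(x["conf"],2))
```

```text
20.6833 [ 0.59460664 -0.83104567 -4.63140986] bail pred [ 0.56954299 -0.034565    0.16229379]
wrist last_waist [ 0.5161 -0.0367  0.0735] 0.63
wrist last_bail [ 0.5699 -0.0338  0.1568] 0.71
wrist hook_cup [ 0.5652 -0.0309  0.1618] 0.58
side last_waist [ 0.5122 -0.0338  0.0728] 0.7
side last_bail [ 0.5719 -0.0355  0.1633] 0.88
side hook_cup [ 0.5705 -0.0379  0.1611] 0.7
side hook_grip [ 0.6186 -0.0396  0.1712] 0.76
```

View pics/wrist11.png

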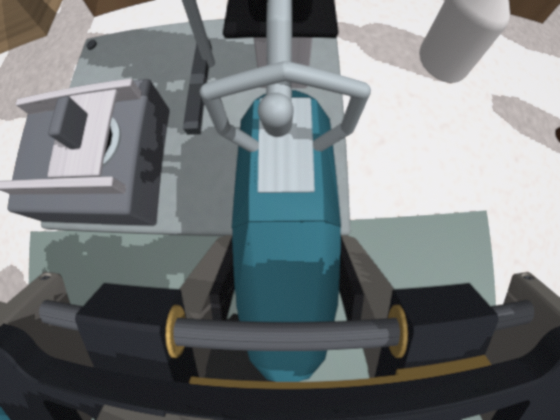

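The hook's nose ball (275,110) is through the bail, with the bail bar at (285,70) behind it, over the dip. I'll lower until the weight comes off.

Emit:
{"api": "play_rows", "payload": {
  "offset": [
    [0, 0.01, 0.0175],
    [0, 0.01, 0.0175],
    [0, 0, 0]
  ],
  "dr": [
    [0, 0, 0],
    [0, 0, 0],
    [0, 0, 0]
  ],
  "hand": [1, 1, 1]
}}

```text
clock: 21.43
tcp_pos: [0.5422, -0.0347, 0.0281]
eef_rot: [[-0.052, -0.865, 0.499], [-0.999, 0.044, -0.028], [0.002, -0.5, -0.866]]
contact_force: [1.2, 0.3, -1.4]
finger_gap: 0.584
```

Emit:
{"api": "play_rows", "payload": {
  "offset": [
    [0, 0.01, 0.0175],
    [0, 0.01, 0.0175],
    [0, 0, 0]
  ],
  "dr": [
    [0, 0, 0],
    [0, 0, 0],
    [0, 0, 0]
  ],
  "hand": [1, 1, 1]
}}

```text
clock: 21.68
tcp_pos: [0.5431, -0.035, 0.027]
eef_rot: [[-0.052, -0.864, 0.501], [-0.999, 0.043, -0.029], [0.003, -0.501, -0.865]]
contact_force: [-0.8, 1.5, 2.8]
finger_gap: 0.588
```

Emit:
{"api": "play_rows", "payload": {
  "offset": [
    [0, 0, 0],
    [0, 0, 0],
    [0, 0, 0],
    [0, 0, 0],
    [0, 0, 0]
  ],
  "dr": [
    [0, 0, 0],
    [0, 0, 0],
    [0, 0, 0],
    [0, 0, 0],
    [0, 0, 0]
  ],
  "hand": [0.38, 0.35, 0.3, 0.25, 0.2]
}}

```text
clock: 22.1
tcp_pos: [0.5417, -0.0345, 0.0257]
eef_rot: [[-0.052, -0.866, 0.498], [-0.999, 0.044, -0.028], [0.002, -0.499, -0.867]]
contact_force: [0.1, 0.4, 0.6]
finger_gap: 0.786
```

Emit:
{"api": "play_rows", "payload": {
  "offset": [
    [0, 0, 0],
    [0, 0, 0],
    [0, 0, 0],
    [0, 0, 0],
    [0, 0, 0]
  ],
  "dr": [
    [0, 0, 0],
    [0, 0, 0],
    [0, 0, 0],
    [0, 0, 0],
    [0, 0, 0]
  ],
  "hand": [0.15, 0.15, 0.15, 0.15, 0.15]
}}

```text
clock: 22.52
tcp_pos: [0.5419, -0.0345, 0.0259]
eef_rot: [[-0.051, -0.865, 0.498], [-0.999, 0.043, -0.028], [0.002, -0.499, -0.866]]
contact_force: [-0.2, -0.2, 0.5]
finger_gap: 0.844
```

Run:
```python
from h import *
s=r.read_state();print(s['clock'],s['contact_force'],s['finger_gap'],s['tcp_pos'])
for c in("wrist","side"):
    d=r.snapshot(c);cv2.imwrite(f"pics/{c}12.png",d["frame"][:,:,::-1])
    for l in("last_waist","last_bail","hook_cup","hook_grip"):
        for x in r.pinpoint(c,l):
            if np.linalg.norm(np.array(x["at"])-np.array([.57,-.03,.16]))<.13: print(c,l,np.round(x["at"],4),round(x["conf"],2))
d,P,ok=wcloud();p=P[ok&teal(d)&box(P,[.4,-.1,.03],[.65,.04,.13])];print(len(p),*rect(p),p.min(0),p.max(0))
```

```text
22.5167 [-0.16183202 -0.16466672  0.49346408] 0.8443174334045327 [ 0.54187446 -0.03453844  0.02589475]
wrist last_waist [ 0.531  -0.0351  0.0626] 0.62
wrist last_bail [ 0.5689 -0.0373  0.161 ] 0.6
wrist hook_cup [ 0.5651 -0.0327  0.1635] 0.63
side last_waist [ 0.531  -0.029   0.0626] 0.96
side last_bail [ 0.5698 -0.036   0.1629] 0.56
side hook_cup [ 0.5718 -0.0365  0.1628] 0.73
side hook_grip [ 0.6173 -0.0371  0.1709] 0.96
17125 [531.4 -34.8] [149.2  52.4] 2.3 [ 0.45644844 -0.06181284  0.05014678] [ 0.60640361 -0.00837502  0.11114022]
```

The last hangs free, waist swung back about 16 mm. I'll retreat and plan the shutter push.

Emit:
{"api": "play_rows", "payload": {
  "offset": [
    [0, 0, -0.3],
    [0, 0, -0.6],
    [0, 0, -0.7],
    [0, 0, -0.7],
    [0, 0, -0.7]
  ],
  "dr": [
    [0, 0, 0],
    [0, 0, 0],
    [0, 0, 0],
    [0, 0, 0],
    [0, 0, 0]
  ],
  "hand": [0.15, 0.15, 0.2, 0.3, 0.3]
}}

```text
clock: 23.48
tcp_pos: [0.4658, -0.03, 0.1566]
eef_rot: [[-0.051, -0.866, 0.498], [-0.999, 0.043, -0.027], [0.002, -0.498, -0.867]]
contact_force: [0.9, -0.4, 0.8]
finger_gap: 0.704
```

Emit:
{"api": "play_rows", "payload": {
  "offset": [
    [0, 0, -0.5],
    [0, 0, -0.5]
  ],
  "dr": [
    [0, 0, 0],
    [0, 0, 0]
  ],
  "hand": [0.3, 0.3]
}}

```text
clock: 23.65
tcp_pos: [0.4416, -0.0289, 0.201]
eef_rot: [[-0.051, -0.865, 0.5], [-0.999, 0.043, -0.029], [0.004, -0.501, -0.866]]
contact_force: [1.1, -0.1, 0.3]
finger_gap: 0.698
```

Run:
```python
from h import *
s=r.read_state();print(s['clock'],s['contact_force'],s['finger_gap'],s['tcp_pos'])
for c in("wrist","side","top"):
    d=r.snapshot(c);cv2.imwrite(f"pics/{c}13.png",d["frame"][:,:,::-1])
    for l in("last_waist","last_bail","hook_grip","shutter_fin","button_top"):
        for x in r.pinpoint(c,l):
            if np.linalg.norm(np.array(x["at"])-np.array([.57,.03,.16]))<.19: print(c,l,np.round(x["at"],4),round(x["conf"],2))
d,P,ok=wcloud()
p=P[ok&box(P,[.56,.06,.088],[.64,.17,.115])];print("fin",len(p),*rect(p),p.mean(0),p.min(0),p.max(0))
R=Rt(-3,20);y=np.array([.0523,.9986,0]);t=np.array([.599,.097,.088])+y*.019
f=rows(R,t+R[:,2]*.034,10,back=.09,tcp=True);rows(R,t+R[:,2]*.034,5,tcp=True,frm=f)
```

```text
23.65 [ 1.06568734 -0.06156312  0.27333795] 0.6981915183148507 [ 0.44157282 -0.02894495  0.20099799]
wrist last_waist [ 0.5245 -0.0333  0.0659] 0.88
wrist last_bail [ 0.5678 -0.0381  0.1588] 0.72
wrist hook_grip [ 0.6152 -0.0344  0.1681] 0.73
wrist shutter_fin [0.5981 0.097  0.0978] 0.91
side last_waist [ 0.531  -0.0306  0.0608] 0.79
side last_bail [ 0.5722 -0.0354  0.1629] 0.89
side hook_grip [ 0.6189 -0.0367  0.1699] 0.89
side shutter_fin [0.6018 0.0935 0.0953] 0.64
side button_top [ 0.5302 -0.0343  0.0622] 0.4
top last_waist [ 0.5213 -0.0298  0.0709] 0.7
top last_bail [ 0.5654 -0.0334  0.1623] 0.71
top hook_grip [ 0.6226 -0.0363  0.1757] 0.62
top shutter_fin [0.5973 0.096  0.0999] 0.76
top button_top [0.5955 0.0974 0.098 ] 0.3
fin 312 [600.6  96.7] [10.8 26.5] 88.0 [0.59830439 0.09513312 0.10175184] [0.58746792 0.09090385 0.08811841] [0.61385011 0.10211165 0.10866284]
n 10 offset [-0.3061 -0.1864  0.2183] dr [-5.53e-03 -5.00e-05  6.00e-05] mm/row 21.0 deg/row 1.0
 path [[0.456, -0.014, 0.194], [0.485, 0.015, 0.184], [0.513, 0.044, 0.173], [0.54, 0.073, 0.161], [0.567, 0.102, 0.147]] end [0.5809 0.117  0.1406]
n 5 offset [ 0.   -0.    0.36] dr [0. 0. 0.] mm/row 18.0 deg/row 0.0
 path [[0.587, 0.117, 0.124], [0.593, 0.116, 0.107], [0.599, 0.116, 0.09], [0.605, 0.116, 0.073], [0.612, 0.115, 0.056]] end [0.6116 0.1154 0.0561]
```

Emit:
{"api": "play_rows", "payload": {
  "offset": [
    [-0.306, -0.186, 0.218],
    [-0.306, -0.186, 0.218],
    [-0.306, -0.186, 0.218],
    [-0.306, -0.186, 0.218],
    [-0.306, -0.186, 0.218]
  ],
  "dr": [
    [-0.0055, 0, 0],
    [-0.0055, 0, 0],
    [-0.0055, 0, 0],
    [-0.0055, 0, 0],
    [-0.0055, 0, 0]
  ],
  "hand": [0.3, 0.3, 0.3, 0.3, 0.3]
}}

```text
clock: 25.02
tcp_pos: [0.5135, 0.0449, 0.1725]
eef_rot: [[-0.051, -0.905, 0.422], [-0.999, 0.045, -0.024], [0.002, -0.422, -0.906]]
contact_force: [-0.4, 0.2, 0.3]
finger_gap: 0.697
```

Emit:
{"api": "play_rows", "payload": {
  "offset": [
    [-0.306, -0.186, 0.218],
    [-0.306, -0.186, 0.218],
    [-0.306, -0.186, 0.218],
    [-0.306, -0.186, 0.218],
    [-0.306, -0.186, 0.218]
  ],
  "dr": [
    [-0.0055, 0, 0],
    [-0.0055, 0, 0],
    [-0.0055, 0, 0],
    [-0.0055, 0, 0],
    [-0.0055, 0, 0]
  ],
  "hand": [0.3, 0.3, 0.3, 0.3, 0.3]
}}

```text
clock: 25.43
tcp_pos: [0.5813, 0.1179, 0.1401]
eef_rot: [[-0.051, -0.938, 0.342], [-0.999, 0.047, -0.02], [0.002, -0.342, -0.94]]
contact_force: [-0.4, -1.1, 0.5]
finger_gap: 0.7
```

Emit:
{"api": "play_rows", "payload": {
  "offset": [
    [0, 0, 0],
    [0, 0, 0]
  ],
  "dr": [
    [0, 0, 0],
    [0, 0, 0]
  ],
  "hand": [0.3, 0.3]
}}

```text
clock: 25.6
tcp_pos: [0.5805, 0.1174, 0.1398]
eef_rot: [[-0.05, -0.939, 0.341], [-0.999, 0.046, -0.019], [0.002, -0.341, -0.94]]
contact_force: [-0.0, 0.1, -0.5]
finger_gap: 0.7
```

Run:
```python
from h import *
s=r.read_state();print(s['clock'],s['finger_gap'],s['tcp_pos'])
d,P,ok=wcloud()
p=P[ok&box(P,[.56,.06,.088],[.64,.17,.115])];print("fin",len(p),*rect(p),p.mean(0),p.min(0),p.max(0))
R=Rt(-3,20);y=np.array([.0523,.9986,0]);t=np.array([.599,.097,.088])+y*.019
rows(R,t+R[:,2]*.034,5,tcp=True)
```

```text
25.6 0.7000311234220608 [0.58046024 0.11740566 0.13976425]
fin 483 [601.   97.5] [10.2 25.8] 86.8 [0.60090216 0.09776875 0.10566222] [0.5880106  0.09174912 0.08812478] [0.61409694 0.10309069 0.1092231 ]
n 5 offset [-0.0009 -0.0029  0.3594] dr [-1.0e-05 -1.2e-04  1.4e-04] mm/row 18.0 deg/row 0.03
 path [[0.587, 0.117, 0.123], [0.593, 0.116, 0.107], [0.599, 0.116, 0.09], [0.605, 0.116, 0.073], [0.612, 0.115, 0.056]] end [0.6116 0.1154 0.0561]
```

Emit:
{"api": "play_rows", "payload": {
  "offset": [
    [0, 0, 0.36],
    [0, 0, 0.36],
    [0, 0, 0.36],
    [0, 0, 0.36],
    [0, 0, 0.33]
  ],
  "dr": [
    [0, 0, 0],
    [0, 0, 0],
    [0, 0, 0],
    [0, 0, 0],
    [0, 0, 0]
  ],
  "hand": [0.3, 0.3, 0.3, 0.3, 0.3]
}}

```text
clock: 26.07
tcp_pos: [0.6107, 0.1142, 0.0574]
eef_rot: [[-0.053, -0.938, 0.343], [-0.999, 0.049, -0.02], [0.002, -0.344, -0.939]]
contact_force: [0.2, -0.8, -0.1]
finger_gap: 0.696
```

Emit:
{"api": "play_rows", "payload": {
  "offset": [
    [0, 0, 0],
    [-0.08, 0, 0],
    [-0.12, 0, 0],
    [-0.16, 0, 0],
    [-0.16, 0, 0]
  ],
  "dr": [
    [0, 0, 0],
    [0, 0, 0],
    [0, 0, 0],
    [0, 0, 0],
    [0, 0, 0]
  ],
  "hand": [0.3, 0.3, 0.3, 0.3, 0.3]
}}

```text
clock: 26.48
tcp_pos: [0.6126, 0.1417, 0.0588]
eef_rot: [[-0.052, -0.938, 0.344], [-0.999, 0.048, -0.02], [0.002, -0.344, -0.939]]
contact_force: [-0.9, -2.3, 1.6]
finger_gap: 0.699
```

Emit:
{"api": "play_rows", "payload": {
  "offset": [
    [-0.16, 0, 0],
    [-0.16, 0, 0],
    [-0.16, 0, 0],
    [0, 0, 0]
  ],
  "dr": [
    [0, 0, 0],
    [0, 0, 0],
    [0, 0, 0],
    [0, 0, 0]
  ],
  "hand": [0.3, 0.3, 0.3, 0.3]
}}

```text
clock: 26.82
tcp_pos: [0.6137, 0.1671, 0.0577]
eef_rot: [[-0.05, -0.938, 0.343], [-0.999, 0.046, -0.019], [0.002, -0.344, -0.939]]
contact_force: [0.2, 0.1, -0.1]
finger_gap: 0.699
```

Run:
```python
from h import *
s=r.read_state();print(s['clock'],s['finger_gap'],s['tcp_pos'],s['contact_force'])
d,P,ok=wcloud();cv2.imwrite("pics/wrist14.png",d["frame"][:,:,::-1])
p=P[ok&box(P,[.58,.10,.09],[.63,.2,.112])];print("fin",len(p),*rect(p),p.mean(0),p.min(0),p.max(0))
for c in ("wrist","side","top"):
    if c!="wrist": r.snapshot(c)
    for l in("shutter_fin","button_top","last_waist","last_bail"): print(c,l,[(np.round(x["at"],3).tolist(),round(x["conf"],2)) for x in r.pinpoint(c,l)[:2]])
```

```text
26.8167 0.6991930546682233 [0.61373683 0.16707212 0.05772932] [ 0.19485477  0.12409742 -0.11619004]
fin 1566 [604.8 161.4] [78.4 33.1] 76.3 [0.60306552 0.14172929 0.10483325] [0.58172309 0.12194045 0.09006471] [0.61630164 0.19999446 0.11198505]
wrist shutter_fin [([0.604, 0.142, 0.095], 0.93)]
wrist button_top [([0.6, 0.094, 0.076], 0.56)]
wrist last_waist []
wrist last_bail []
side shutter_fin [([0.602, 0.139, 0.095], 0.48)]
side button_top [([0.597, 0.096, 0.075], 0.59)]
side last_waist [([0.526, -0.034, 0.067], 0.96), ([0.383, -0.462, 0.025], 0.84)]
side last_bail [([0.57, -0.037, 0.163], 0.71), ([0.224, -0.353, 0.122], 0.58)]
top shutter_fin [([0.598, 0.144, 0.097], 0.4)]
top button_top [([0.602, 0.097, 0.075], 0.49)]
top last_waist [([0.524, -0.033, 0.068], 0.77), ([0.462, -0.649, 0.031], 0.69)]
top last_bail [([0.448, -0.592, 0.118], 0.93), ([0.57, -0.034, 0.162], 0.92)]
```

Emit:
{"api": "play_rows", "payload": {
  "offset": [
    [-0.04, 0, 0],
    [-0.04, 0, 0],
    [-0.04, 0, 0],
    [0, 0, 0]
  ],
  "dr": [
    [0, 0, 0],
    [0, 0, 0],
    [0, 0, 0],
    [0, 0, 0]
  ],
  "hand": [0.3, 0.3, 0.3, 0.3]
}}

```text
clock: 27.9
tcp_pos: [0.6138, 0.1714, 0.0573]
eef_rot: [[-0.051, -0.938, 0.342], [-0.999, 0.047, -0.02], [0.002, -0.343, -0.939]]
contact_force: [-0.0, -0.4, 0.6]
finger_gap: 0.701
```

Emit:
{"api": "play_rows", "payload": {
  "offset": [
    [-0.03, 0, 0],
    [-0.03, 0, 0],
    [0, 0, 0]
  ],
  "dr": [
    [0, 0, 0],
    [0, 0, 0],
    [0, 0, 0]
  ],
  "hand": [0.3, 0.3, 0.3]
}}

```text
clock: 28.15
tcp_pos: [0.6138, 0.1722, 0.0572]
eef_rot: [[-0.051, -0.939, 0.341], [-0.999, 0.046, -0.023], [0.006, -0.342, -0.94]]
contact_force: [-1.2, -9.9, 2.1]
finger_gap: 0.7
```

Emit:
{"api": "play_rows", "payload": {
  "offset": [
    [0.08, 0, 0],
    [0.06, 0, -0.2],
    [0, 0, -0.5],
    [0, 0, -0.6],
    [0, 0, -0.6]
  ],
  "dr": [
    [0, 0, 0],
    [0, 0, 0],
    [0, 0, 0],
    [0, 0, 0],
    [0, 0, 0]
  ],
  "hand": [0.3, 0.3, 0.3, 0.6, 1]
}}

```text
clock: 28.57
tcp_pos: [0.5799, 0.1692, 0.1475]
eef_rot: [[-0.051, -0.939, 0.341], [-0.999, 0.048, -0.019], [0.002, -0.342, -0.94]]
contact_force: [-0.9, 1.0, 0.2]
finger_gap: 0.576
```

Run:
```python
from h import *
s=r.read_state();print(s['clock'],s['finger_gap'],s['tcp_pos'],s['q'])
for c in("wrist","side","top"):
    d=r.snapshot(c)
    for l in("shutter_fin","button_top"): print(c,l,[(np.round(x["at"],4).tolist(),round(x["conf"],2)) for x in r.pinpoint(c,l)[:1]])
    if c=="wrist": cv2.imwrite("pics/wrist15.png",d["frame"][:,:,::-1])
d,P,ok=wcloud();p=P[ok&box(P,[.57,.07,.070],[.63,.12,.078])];print("button",len(p),*rect(p),p.mean(0))
p=P[ok&box(P,[.57,.12,.09],[.63,.2,.112])];print("fin",len(p),*rect(p),p.mean(0))
for sp in(90,-90):
    R=Rt(-3,8,sp);t=np.array([.603,.096,.076]);f=rows(R,t+R[:,2]*.034,15,back=.05,tcp=True);rows(R,t+R[:,2]*.034,4,tcp=True,frm=f)
```

```text
28.5667 0.5759173474121321 [0.57993873 0.16922242 0.14754211] [ 0.11971784 -0.00775651  1.88812751 -0.07527399  0.91862575  1.77705828]
wrist shutter_fin [([0.6032, 0.1459, 0.096], 0.56)]
wrist button_top [([0.5981, 0.0967, 0.071], 0.88)]
side shutter_fin [([0.6016, 0.1411, 0.0993], 0.69)]
side button_top [([0.6002, 0.0961, 0.0742], 0.62)]
top shutter_fin [([0.5992, 0.145, 0.0975], 0.65)]
top button_top [([0.6053, 0.0946, 0.0735], 0.48)]
button 866 [591.5  98.4] [30.8 50.1] 74.8 [0.60045068 0.09661838 0.07386348]
fin 433 [603.6 145.5] [ 9.7 25.5] 86.8 [0.60344494 0.14583007 0.10615027]
n 15 offset [ 0.0667 -0.0804  0.0825] dr [-0.0035   0.00343  0.03323] mm/row 6.7 deg/row 6.05
 path [[0.585, 0.165, 0.143], [0.598, 0.152, 0.134], [0.605, 0.137, 0.124], [0.608, 0.12, 0.113], [0.605, 0.105, 0.101]] end [0.6008 0.0961 0.0918]
n 4 offset [-0.    0.    0.25] dr [0. 0. 0.] mm/row 12.5 deg/row 0.0
 path [[0.603, 0.096, 0.079], [0.604, 0.096, 0.067], [0.606, 0.096, 0.055], [0.608, 0.096, 0.042]] end [0.6077 0.0958 0.0423]
n 15 offset [0.0905 0.0611 0.0713] dr [-0.00342 -0.0035  -0.03317] mm/row 6.5 deg/row 6.04
 path [[0.578, 0.164, 0.141], [0.575, 0.15, 0.128], [0.577, 0.134, 0.117], [0.582, 0.118, 0.107], [0.592, 0.104, 0.098]] end [0.6008 0.0961 0.0918]
n 4 offset [ 0.   -0.    0.25] dr [0. 0. 0.] mm/row 12.5 deg/row 0.0
 path [[0.603, 0.096, 0.079], [0.604, 0.096, 0.067], [0.606, 0.096, 0.055], [0.608, 0.096, 0.042]] end [0.6077 0.0958 0.0423]
```

Emit:
{"api": "play_rows", "payload": {
  "offset": [
    [0.09, 0.061, 0.071],
    [0.09, 0.061, 0.071],
    [0.09, 0.061, 0.071],
    [0.09, 0.061, 0.071],
    [0.09, 0.061, 0.071]
  ],
  "dr": [
    [-0.0034, -0.0035, -0.0332],
    [-0.0034, -0.0035, -0.0332],
    [-0.0034, -0.0035, -0.0332],
    [-0.0034, -0.0035, -0.0332],
    [-0.0034, -0.0035, -0.0332]
  ],
  "hand": [1, 1, 1, 1, 1]
}}

```text
clock: 29.48
tcp_pos: [0.5755, 0.1443, 0.1249]
eef_rot: [[0.448, -0.849, 0.28], [-0.887, -0.461, 0.023], [0.11, -0.259, -0.96]]
contact_force: [0.1, 0.5, -0.3]
finger_gap: 0.007
```

Emit:
{"api": "play_rows", "payload": {
  "offset": [
    [0.09, 0.061, 0.071],
    [0.09, 0.061, 0.071],
    [0.09, 0.061, 0.071],
    [0.09, 0.061, 0.071],
    [0.09, 0.061, 0.071]
  ],
  "dr": [
    [-0.0034, -0.0035, -0.0332],
    [-0.0034, -0.0035, -0.0332],
    [-0.0034, -0.0035, -0.0332],
    [-0.0034, -0.0035, -0.0332],
    [-0.0034, -0.0035, -0.0332]
  ],
  "hand": [1, 1, 1, 1, 1]
}}

```text
clock: 29.9
tcp_pos: [0.5826, 0.1179, 0.1076]
eef_rot: [[0.828, -0.522, 0.207], [-0.538, -0.843, 0.027], [0.16, -0.134, -0.978]]
contact_force: [0.3, -0.3, 0.6]
finger_gap: 0.006
```

Emit:
{"api": "play_rows", "payload": {
  "offset": [
    [0.09, 0.061, 0.071],
    [0.09, 0.061, 0.071],
    [0.09, 0.061, 0.071],
    [0.09, 0.061, 0.071],
    [0.09, 0.061, 0.071]
  ],
  "dr": [
    [-0.0034, -0.0035, -0.0332],
    [-0.0034, -0.0035, -0.0332],
    [-0.0034, -0.0035, -0.0332],
    [-0.0034, -0.0035, -0.0332],
    [-0.0034, -0.0035, -0.0332]
  ],
  "hand": [1, 1, 1, 1, 1]
}}

```text
clock: 30.32
tcp_pos: [0.6013, 0.0962, 0.0925]
eef_rot: [[0.989, -0.046, 0.14], [-0.046, -0.999, -0.007], [0.14, 0.0, -0.99]]
contact_force: [-0.3, 0.0, 0.4]
finger_gap: 0.006
```

Emit:
{"api": "play_rows", "payload": {
  "offset": [
    [0, 0, 0],
    [0, 0, 0],
    [0, 0, 0]
  ],
  "dr": [
    [0, 0, 0],
    [0, 0, 0],
    [0, 0, 0]
  ],
  "hand": [1, 1, 1]
}}

```text
clock: 30.57
tcp_pos: [0.601, 0.0968, 0.0931]
eef_rot: [[0.988, -0.053, 0.142], [-0.053, -0.999, -0.006], [0.142, -0.001, -0.99]]
contact_force: [-0.1, 0.4, -0.1]
finger_gap: 0.005
```

Run:
```python
from h import *
s=r.read_state();print(s['clock'],s['finger_gap'],s['tcp_pos'],np.round(s['q'],2))
R=Rt(-3,8,-90);t=np.array([.603,.0965,.078]);rows(R,t+R[:,2]*.034,5,tcp=True)
for c in("side","top"):
    r.snapshot(c)
    for l in("last_waist","last_bail","hook_grip"): print(c,l,[np.round(x["at"],3).tolist() for x in r.pinpoint(c,l) if x["at"][0]>.5])
```

```text
30.5667 0.004974262820747015 [0.60104368 0.09679365 0.09314841] [-0.04  0.21  1.73 -0.    1.06  0.02]
n 5 offset [-0.0009  0.0009  0.1971] dr [-8.0e-05 -1.6e-04 -8.0e-05] mm/row 9.9 deg/row 0.04
 path [[0.602, 0.097, 0.083], [0.604, 0.097, 0.074], [0.605, 0.096, 0.064], [0.606, 0.096, 0.054], [0.608, 0.096, 0.044]] end [0.6077 0.0963 0.0443]
side last_waist [[0.529, -0.031, 0.063], [0.663, 0.386, -0.0]]
side last_bail [[0.57, -0.034, 0.161]]
side hook_grip [[0.62, -0.039, 0.172]]
top last_waist [[0.525, -0.032, 0.069], [0.66, 0.386, 0.003]]
top last_bail [[0.568, -0.033, 0.161]]
top hook_grip [[0.62, -0.036, 0.176], [0.522, 0.401, -0.0]]
```

Emit:
{"api": "play_rows", "payload": {
  "offset": [
    [0, 0, 0.2],
    [0, 0, 0.2],
    [0, 0, 0.2],
    [0, 0, 0.2],
    [0, 0, 0.19]
  ],
  "dr": [
    [0, 0, 0],
    [0, 0, 0],
    [0, 0, 0],
    [0, 0, 0],
    [0, 0, 0]
  ],
  "hand": [1, 1, 1, 1, 1]
}}

```text
clock: 31.38
tcp_pos: [0.6079, 0.0963, 0.0427]
eef_rot: [[0.989, -0.051, 0.14], [-0.051, -0.999, -0.007], [0.141, -0.001, -0.99]]
contact_force: [-5.0, -0.5, 6.1]
finger_gap: 0.005
```

Emit:
{"api": "play_rows", "payload": {
  "offset": [
    [0, 0, 0.04],
    [0, 0, 0.04],
    [0, 0, 0.04],
    [0, 0, 0]
  ],
  "dr": [
    [0, 0, 0],
    [0, 0, 0],
    [0, 0, 0],
    [0, 0, 0]
  ],
  "hand": [1, 1, 1, 1]
}}

```text
clock: 31.72
tcp_pos: [0.6093, 0.0963, 0.0387]
eef_rot: [[0.989, -0.051, 0.142], [-0.05, -0.999, -0.007], [0.142, -0.001, -0.99]]
contact_force: [-2.5, 1.0, 2.9]
finger_gap: 0.008
```

Emit:
{"api": "play_rows", "payload": {
  "offset": [
    [0, 0, 0.04],
    [0, 0, 0.04],
    [0, 0, 0]
  ],
  "dr": [
    [0, 0, 0],
    [0, 0, 0],
    [0, 0, 0]
  ],
  "hand": [1, 1, 1]
}}

```text
clock: 31.97
tcp_pos: [0.6102, 0.0963, 0.0358]
eef_rot: [[0.988, -0.051, 0.143], [-0.05, -0.999, -0.007], [0.143, -0.001, -0.99]]
contact_force: [-5.1, 0.2, 6.9]
finger_gap: 0.005
```

Emit:
{"api": "play_rows", "payload": {
  "offset": [
    [0, 0, 0.03],
    [0, 0, 0.03],
    [0, 0, 0]
  ],
  "dr": [
    [0, 0, 0],
    [0, 0, 0],
    [0, 0, 0]
  ],
  "hand": [1, 1, 1]
}}

```text
clock: 32.22
tcp_pos: [0.6104, 0.0963, 0.0354]
eef_rot: [[0.989, -0.05, 0.141], [-0.05, -0.999, -0.007], [0.142, -0.0, -0.99]]
contact_force: [-15.7, 0.3, 25.3]
finger_gap: 0.005
```

Run:
```python
from h import *
s=r.read_state();print(s['clock'],s['tcp_pos'],s['contact_force'])
for c in("side","top"):
    d=r.snapshot(c)
    for l in("last_waist","last_bail","hook_grip"): print(c,l,[np.round(x["at"],3).tolist() for x in r.pinpoint(c,l) if x["at"][0]>.5])
    cv2.imwrite(f"pics/{c}16.png",d["frame"][:,:,::-1])
```

```text
32.2167 [0.61037176 0.09628388 0.03535142] [-15.72655828   0.26916357  25.34539752]
side last_waist [[0.527, -0.032, 0.135], [0.679, -0.039, 0.001]]
side last_bail [[0.572, -0.032, 0.235]]
side hook_grip [[0.619, -0.038, 0.244]]
top last_waist []
top last_bail [[0.569, -0.032, 0.244], [0.623, -0.035, 0.263]]
top hook_grip [[0.618, -0.034, 0.262]]
```

The button bottomed out at 25 N and the hook is rising. Backing off.

Emit:
{"api": "play_rows", "payload": {
  "offset": [
    [0, 0, -0.15],
    [0, 0, -0.3],
    [0, 0, -0.5],
    [0, 0, -0.5],
    [0, 0, -0.5]
  ],
  "dr": [
    [0, 0, 0],
    [0, 0, 0],
    [0, 0, 0],
    [0, 0, 0],
    [0, 0, 0]
  ],
  "hand": [1, 1, 1, 1, 1]
}}

```text
clock: 33.03
tcp_pos: [0.5964, 0.0968, 0.1292]
eef_rot: [[0.988, -0.051, 0.143], [-0.051, -0.999, -0.007], [0.143, -0.001, -0.99]]
contact_force: [-0.0, -0.7, -0.3]
finger_gap: 0.007
```

Emit:
{"api": "play_rows", "payload": {
  "offset": [
    [0, -0.2, -0.4],
    [-0.2, -0.4, -0.2],
    [-0.4, -0.4, 0],
    [-0.4, -0.2, 0],
    [-0.3, 0, 0]
  ],
  "dr": [
    [0, 0, 0],
    [0, 0, 0],
    [0, 0, 0],
    [0, 0, 0],
    [0, 0, 0]
  ],
  "hand": [1, 1, 1, 1, 1]
}}

```text
clock: 33.45
tcp_pos: [0.5301, 0.1622, 0.1488]
eef_rot: [[0.989, -0.049, 0.143], [-0.049, -0.999, -0.005], [0.143, -0.002, -0.99]]
contact_force: [0.5, -0.2, -0.4]
finger_gap: 0.003
```

Emit:
{"api": "play_rows", "payload": {
  "offset": [
    [0, 0, 0],
    [0, 0, 0],
    [0, 0, 0],
    [0, 0, 0],
    [0, 0, 0]
  ],
  "dr": [
    [0, 0, 0],
    [0, 0, 0],
    [0, 0, 0],
    [0, 0, 0],
    [0, 0, 0]
  ],
  "hand": [1, 1, 1, 1, 1]
}}

```text
clock: 33.87
tcp_pos: [0.5319, 0.1598, 0.1489]
eef_rot: [[0.988, -0.052, 0.143], [-0.051, -0.999, -0.007], [0.143, -0.001, -0.99]]
contact_force: [-0.4, 0.3, 0.2]
finger_gap: 0.005
```

Run:
```python
from h import *
s=r.read_state();print(s['clock'],s['tcp_pos'],s['contact_force'])
for k in range(2):
  for c in("side","top"):
    d=r.snapshot(c)
    for l in("last_waist","last_bail","hook_grip","hook_cup")+(("shutter_fin","button_top","outsole","glue","tape","pump","pencils","plain_last") if k else ()): print(c,l,[np.round(x["at"],3).tolist() for x in r.pinpoint(c,l)[:2] if x["at"][0]>.38])
    cv2.imwrite(f"pics/{c}17.png",d["frame"][:,:,::-1])
a=cv2.imread("pics/side17.png")[110:310,200:400];cv2.imwrite("pics/fin.png",cv2.resize(a,None,fx=3,fy=3,interpolation=cv2.INTER_CUBIC))
```

```text
33.8667 [0.53193723 0.15978684 0.14890916] [-0.38456898  0.33447102  0.2212659 ]
side last_waist [[0.525, -0.034, 0.16], [0.387, -0.46, 0.027]]
side last_bail [[0.571, -0.034, 0.254], [0.449, -0.597, 0.12]]
side hook_grip [[0.617, -0.038, 0.264], [0.39, 0.011, 0.007]]
side hook_cup [[0.573, -0.035, 0.256], [0.705, -0.2, 0.002]]
top last_waist [[0.385, -0.458, 0.03]]
top last_bail [[0.448, -0.593, 0.118], [0.569, -0.036, 0.253]]
top hook_grip [[0.621, -0.034, 0.267]]
top hook_cup [[0.566, -0.038, 0.248]]
side last_waist [[0.467, -0.648, 0.027]]
side last_bail [[0.568, -0.034, 0.252]]
side hook_grip [[0.619, -0.04, 0.264]]
side hook_cup [[0.572, -0.035, 0.255]]
side shutter_fin [[0.68, -0.038, -0.001], [0.604, 0.141, 0.099]]
side button_top [[0.66, 0.386, -0.001]]
side outsole [[0.388, 0.015, 0.005]]
side glue [[0.704, -0.199, 0.003]]
side tape [[0.523, 0.412, 0.004]]
side pump [[0.601, -0.413, -0.002]]
side pencils [[0.661, 0.384, -0.002], [0.606, -0.414, -0.0]]
side plain_last [[0.392, 0.24, -0.001], [0.569, -0.036, 0.254]]
top last_waist [[0.526, -0.031, 0.163], [0.46, -0.647, 0.03]]
top last_bail [[0.449, -0.591, 0.12]]
top hook_grip [[0.566, -0.038, 0.251]]
top hook_cup [[0.567, -0.036, 0.249]]
top shutter_fin [[0.599, 0.145, 0.1]]
top button_top [[0.605, 0.096, 0.076]]
top outsole [[0.385, 0.02, 0.0]]
top glue [[0.703, -0.2, 0.001]]
top tape [[0.521, 0.405, -0.0]]
top pump [[0.604, -0.413, -0.0], [0.6, 0.146, 0.098]]
top pencils [[0.656, 0.383, 0.002]]
top plain_last [[0.603, 0.147, 0.101]]
```

View pics/fin.png

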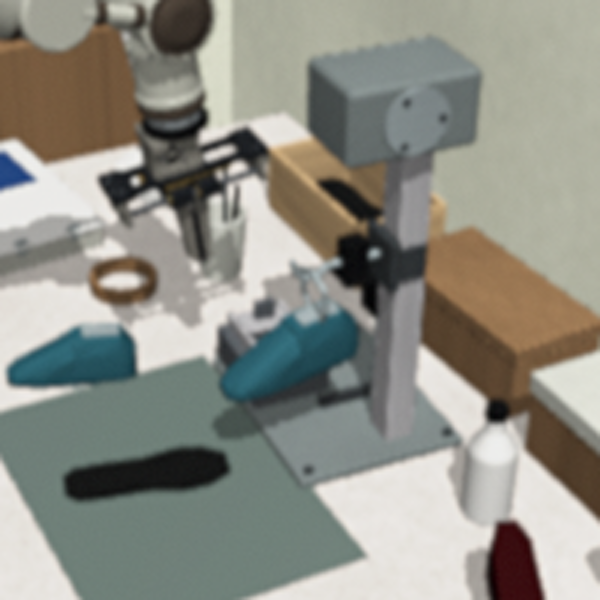

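The crop shows the last hanging by its bail at (315,285) on the raised hook, clear of everything, with the arm apart from it. I'll let the swing die out before handing in.

Emit:
{"api": "play_rows", "payload": {
  "offset": [
    [0, 0, 0],
    [0, 0, 0],
    [0, 0, 0],
    [0, 0, 0],
    [0, 0, 0]
  ],
  "dr": [
    [0, 0, 0],
    [0, 0, 0],
    [0, 0, 0],
    [0, 0, 0],
    [0, 0, 0]
  ],
  "hand": [1, 1, 1, 1, 1]
}}

```text
clock: 36.08
tcp_pos: [0.531, 0.1602, 0.1487]
eef_rot: [[0.989, -0.051, 0.142], [-0.05, -0.999, -0.007], [0.142, -0.001, -0.99]]
contact_force: [-0.7, -0.1, 0.4]
finger_gap: 0.004
```

Emit:
{"api": "play_rows", "payload": {
  "offset": [
    [0, 0, 0],
    [0, 0, 0],
    [0, 0, 0],
    [0, 0, 0],
    [0, 0, 0]
  ],
  "dr": [
    [0, 0, 0],
    [0, 0, 0],
    [0, 0, 0],
    [0, 0, 0],
    [0, 0, 0]
  ],
  "hand": [1, 1, 1, 1, 1]
}}

```text
clock: 36.5
tcp_pos: [0.531, 0.1602, 0.1487]
eef_rot: [[0.989, -0.051, 0.142], [-0.05, -0.999, -0.007], [0.142, -0.001, -0.99]]
contact_force: [0.2, -0.2, 1.1]
finger_gap: 0.001
```

Emit:
{"api": "play_rows", "payload": {
  "offset": [
    [0, 0, 0],
    [0, 0, 0],
    [0, 0, 0],
    [0, 0, 0],
    [0, 0, 0]
  ],
  "dr": [
    [0, 0, 0],
    [0, 0, 0],
    [0, 0, 0],
    [0, 0, 0],
    [0, 0, 0]
  ],
  "hand": [1, 1, 1, 1, 1]
}}

```text
clock: 36.92
tcp_pos: [0.531, 0.1602, 0.1487]
eef_rot: [[0.989, -0.051, 0.142], [-0.05, -0.999, -0.007], [0.142, -0.001, -0.99]]
contact_force: [-0.6, 0.5, -0.0]
finger_gap: 0.003
```

Emit:
{"api": "play_rows", "payload": {
  "offset": [
    [0, 0, 0],
    [0, 0, 0],
    [0, 0, 0],
    [0, 0, 0],
    [0, 0, 0]
  ],
  "dr": [
    [0, 0, 0],
    [0, 0, 0],
    [0, 0, 0],
    [0, 0, 0],
    [0, 0, 0]
  ],
  "hand": [1, 1, 1, 1, 1]
}}

```text
clock: 37.33
tcp_pos: [0.531, 0.1602, 0.1487]
eef_rot: [[0.989, -0.051, 0.142], [-0.05, -0.999, -0.007], [0.142, -0.001, -0.99]]
contact_force: [-0.3, -0.0, 0.3]
finger_gap: 0.001
```

Run:
```python
from h import *
for k in range(12):
    d,P,ok=cloud("side");p=P[ok&teal(d)&box(P,[.4,-.12,.1],[.65,.05,.23])]
    print(round(float(r.read_state()['clock']),2),p.mean(0).round(4),(np.polyfit(p[:,0],p[:,2],1)[0]).round(3))
for l in("last_bail","hook_grip","hook_cup"): print(l,[np.round(x["at"],3).tolist() for x in r.pinpoint("side",l)[:2]])
```

```text
37.38 [ 0.5357 -0.0485  0.1639] 0.246
37.43 [ 0.5355 -0.0484  0.1638] 0.246
37.48 [ 0.5354 -0.0484  0.1637] 0.244
37.53 [ 0.5357 -0.0485  0.1639] 0.242
37.58 [ 0.5357 -0.0485  0.1639] 0.245
37.63 [ 0.5357 -0.0485  0.1639] 0.243
37.68 [ 0.5357 -0.0484  0.1638] 0.244
37.73 [ 0.5357 -0.0485  0.1638] 0.241
37.78 [ 0.5356 -0.0486  0.1639] 0.245
37.83 [ 0.5358 -0.0485  0.164 ] 0.248
37.88 [ 0.5356 -0.0485  0.1639] 0.246
37.93 [ 0.5355 -0.0485  0.164 ] 0.249
last_bail [[0.451, -0.596, 0.119], [0.571, -0.036, 0.253]]
hook_grip [[0.621, -0.036, 0.262], [0.604, -0.412, -0.002]]
hook_cup [[0.572, -0.034, 0.258], [0.519, 0.41, 0.002]]
```

It is at rest at the top. Handing in.

```bash
python3 -c "
from bench import r
print(r.close_job())"
```

```text
the job is handed in; nothing more can be done
None
```

The job is done and handed in at about 38 s. I did the steps in the order asked:
- **Hook:** I pulled it down until it latched.
- **Last:** I hung the turquoise last on the hook by its bail and let go.
- **Shutter:** I pushed it to its end stop, where the force rose to about 10 N.
- **Button:** I pressed it to its stop. That peaked at about 25 N vertically, about 30 N with the sideways part, before I backed off.

**Last checks:**
- **Hook and bail:** The networks put the hook grip at z ≈ 0.263 m and the bail at z ≈ 0.253 m on the seat, which matches the top position.
- **Swing:** The last stayed still to within 0.3 mm over 0.55 s of side pictures. The robot was clear and touching nothing.
- **Other things on the table:** Outsole, glue, tape, pump, pencils and the plain last read the same as at the start, within the networks' accuracy. Tape showed the largest difference, about 9 mm in one side reading, but the top view put it where it began. I did not re-check the blue and pink look-alikes one by one.

**What disagreed:**
- **First grasp slipped:** The reported TCP turned out to lie about 34 mm beyond the real finger ends. My first grasp of the last therefore closed too high and slipped off, moving the last no more than about 3 mm. I measured the offset from the camera depth, corrected for it, and the second grasp read the expected 54 mm.
- **Stray network readings:** A few low-rank reports in the final pictures were clearly wrong, such as "plain_last" reported at the shutter fin. I ignored these because other views contradicted them.

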